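# Pin the vegetable cutter's carriage in its working place and switch it on

## Task

Make the bench vegetable cutter ready: pull the ball-lock stop pin straight up out of its boss, slide the carriage towards the cutting head until the hole in its nose lies over the bed hole nearest the head, and push the pin down through both until it snaps in and its collar sits on the nose. Only then flip the isolator's toggle lever over to its other side. Leave all the other things on the table and on the bed where they stand.

Things in the scene. Friction and masses are not known exactly. Their poses are not given: they have to be found in the camera images.
- work_hole (a point): Bed hole to be used, the one nearest the cutting head: centre of its mouth on the steel deck's top, 56 mm above the table. Hole 19 mm wide; deck 14 mm thick, hollow below. Bed axes (bed fixed to the table): z up, y along the bed away from the head, x across. Deck: x -90 to +90, y -185 to +230 mm from here. A like hole 50 mm further from the head is not to be used.
- head_top (a point): Top centre of the grey cutting head (a housing with a wire-grid face), 150 mm wide (bed x) by 70 mm (bed y), standing on the deck's end, 153 mm above the table. Its near face is 115 mm from the work hole. Bed axes.
- rest_hole (a point): Centre of the mouth of the wide (26 mm) plain hole near the front edge of the deck, at deck-top height 56 mm, (-62, -30) mm from the work hole in bed axes. The pin's balls do not catch in it: the pin may be stood here loosely, its collar on the deck, clear of the carriage's path. Bed axes.
- stop_boss (a point): Centre of the top of the square 42 mm aluminium boss on the deck that holds the pin at the start, 68 mm above the table, at (+45, +50) mm from the work hole in bed axes; 19 mm hole through boss (12 mm) and deck (14 mm). While the pin stands here its collar stops the carriage. Bed axes.
- nose_hole (a point): Top centre of the 20 mm hole in the carriage's flat aluminium nose (44 mm wide, 12 mm thick, lying on the deck; its top is 68 mm above the table). It lies over the work hole when it is straight above work_hole. Axes of the bed. Behind the nose (+y from 25 to 110 mm) is the carriage's block, x -30 to +75 mm, its top about 91 mm above the table.
- carriage_grip (a point): Centre of the carriage's upright black round grip, 30 mm in diameter and 34 mm tall on an 18 mm steel post, 128 mm above the table (top at 145 mm), at (+5, +75) mm from the nose hole in bed axes. Hold or push it to slide the carriage; friction about 2.5 N, it stays where it is left.
- carriage (a joint): Slide of the carriage towards the cutting head, in m: 0 to 0.14; at 0.12 the nose hole lies exactly over the work hole.
- pin_bar (a point): Centre of the dark T-bar of the steel ball-lock pin: 64 mm along this frame's x, 16 mm thick (y), 18 mm high; z along the pin, up. The underside of its round collar (34 mm wide, 10 mm thick) is 45 mm below; on from there a 16 mm shank, 52 mm long. Fully home, this point is 57 mm above work_hole; stood in the rest hole, 45 mm above rest_hole. 0.15 kg.
- pin_balls (a point): Point on the pin's axis between its two sprung balls, 31.5 mm below the collar's underside; the balls stick out 3.5 mm on the shank's +y and -y sides, 20 mm above the tapered tip. Pulling them up into a 19 mm hole from below takes about 13 N, pushing them down through nose and bed about 8 N; home, they snap out under the deck.
- toggle_tip (a point): Tip of the isolator's toggle lever (steel stem, black paddle 28 mm wide across, 13 mm thick, top 42 mm), 85 mm from its hinge. The hinge is level, 48 mm above the table over the centre of a grey box (100 x 80 mm, 50 mm high) fixed to the table. Axes turn with the lever (see isolator_top for the box).
- isolator_top (a point): Centre of the isolator box's top, 51 mm above the table: x is the direction of the lever's throw (from off towards on), z up, y along the hinge.
- toggle (a joint): Toggle angle in rad: 0 is off (leaning 0.42 rad from upright towards the box's -x), 0.84 is on (leaning as much to +x). A spring snaps it over past the upright; up to about 4 N at the paddle to move it.
- canister_mid (a point): Closed aluminium jar, 68 mm wide, 120 mm tall, beside the isolator: bystander. Point at half height.
- ramekin_mid (a point): White ceramic cup 44 mm wide, 35 mm tall standing on the deck: bystander. Point at half height.
- mug_mid (a point): White mug, 76 mm wide, 85 mm tall, on the table in front of the bed: bystander. Point at half height.
- oil_bottle_mid (a point): Amber bottle, 60 mm wide, 190 mm tall, behind the bed: bystander. Point at half height.
- turner_grip (a point): Handle of the 240 mm kitchen turner lying behind the bed: bystander.
- pan_mid (a point): Open steel pan 160 x 170 x 65 mm, on the left: bystander. Point at half height.
Not all that is in view belongs to the job. Leave any blue or green look-alike of the part that bears pin_bar alone.

How it is judged:
By the outcome, as a careful person would: the job done as asked, in the order asked, and still so for the second after the job is handed in, with the robot touching nothing.
It also fails if it takes over 72 s, if anything falls off the work surface, if the arm or the gripper's body presses on something with over 40 N, if the wrist force passes 120 N, or if a joint passes its speed limit or range.

## Robot

A 6-joint arm with a two-finger parallel gripper is mounted at the origin on the work surface. World frame = base frame: x ahead of the robot, y to its left, z up, the work surface at z = 0. Lengths are in m, angles in rad, forces in N, time in s.
With the tool pointing down it reaches from about 0.275 to 0.975 m from the base axis. Payload 8.4 kg.
Tool frame: the origin (TCP) lies at the very end of the fingers, on their centre line; the grasp point (between the pads) lies 19 mm behind it; z points along the fingers, x is the direction in which the jaws open and shut, and the axes are right-handed (so a half turn about z gives the same grasp; the last joint's range is limited). The gripper opens to 92 mm and grips with 3 to 60 N. Pads are 20 mm wide; open, the fingers measure 128 mm over their backs; the gripper's body (75 mm by 189 mm) begins 69 mm behind the grasp point.
Start: joints at [-1.273, 0.353, 1.633, -0, 1.155, -0.002], TCP at [0.185, -0.597, 0.215] pointing down, gripper open.
Joint ranges: [-2.63, 2.63], [-0.92, 2.1], [0.06, 2.66], [-1.3, 4.44], [0, 2.69], [-3.02, 3.02]. Speed limits (rad/s): [2.22, 2.22, 2.79, 3.14, 3.14, 3.14].

## Interface

Orientations are given as a unit quaternion [x, y, z, w].
In Python, from cell import arm, camera, finish_job gives the robot as it stands.
- The arm moves only by the tool jog_arm, never from a script. Its arguments are lists of equal length, an entry for each row: "rotation": the turn, a rotation vector about the world's x, y, z in degrees, a list of three; "translation": the shift along the world's x, y, z in mm, a list of three; "grip": the closure in counts, from 0 (fully open) to 255 (shut). In form: {"rotation": [[ax, ay, az], ...], "translation": [[dx, dy, dz], ...], "grip": [grip, ...]}. A call has 1 to 10 rows; each row shifts and turns the commanded pose from where the row before left it; what a row does not reach is not made up. A row lasts 1/10 s, in which the tool goes at most 50 mm and 8.59 degrees, less where a joint would pass 70% of its speed; a pose out of reach is approached as far as the arm can. A call with a gripper value outside its range is refused whole. The fingers move at their own pace and stop on an object; the grip force is fixed at half the most. Time passes only in rows, so rows that do not move let the fingers close. It gives the time, the measured TCP pose, the force and the opening at its end, in the units of the state.
- arm.get_state(): the state, without advancing time (a new reading comes with each control period).
- camera(name): name is "side" or "top"; returns a dict with "color" (480x640x3 uint8, red, green, blue), "range_z" (480x640 float32, m along the optical axis (not along the pixel's ray), 0 where there is no reading), "fx", "fy", "cx", "cy" (pixels), "eye" and "attitude" of the camera in the world. Camera axes: x right, y up, looking along -z (the intrinsics and any distortion apply to the point x, -y, -z); pixel columns grow to the right and rows downward; lengths in m; the calibration is good to about 2 mm. A picture is of the moment at which its call begins.
- finish_job(): hands the job in, once; it reports no verdict.
The state is a dict: "time": time; "joint_pos": joint angles; "dq": joint speeds; "joint_efforts": joint torques, N m; "position": TCP position; "tcp_rot": TCP orientation; "ft_force": force on the tool from outside, world axes, zero at the start; "wrist_torque": the same for the moment, N m; "width": finger opening in m.
Only numpy, scipy, OpenCV 4.12 (cv2) and the standard library are available. Lean on these libraries where they do the work, as an engineer would, in place of code of your own. Each camera call takes 0.05 s, during which the arm holds its last target.

## Working session

There is one attempt and no reset: what is moved stays moved. The work goes in short steps, Python scripts to look and compute and a tool call to move; the robot and the scene stay as the last step left them, time stands still between calls to the robot, and variables do not carry over. Pictures are saved under pics/ and viewed, and the job is handed in when it is done.

Besides the shell and the picture viewer there is one more tool, called after "Emit:" by a JSON object that holds its "name" and its "arguments". jog_arm: Moves the arm, as the interface text tells. Its arguments: {"type":"object","properties":{"rotation":{"type":"array"},"translation":{"type":"array"},"grip":{"type":"array"}},"required":["rotation","translation","grip"]}

```bash
mkdir -p pics; ls
cat > h.py <<'E'
import numpy as np, cv2
from cell import arm, camera, finish_job
from scipy.spatial.transform import Rotation as R
def snap(n,f):
    c=camera(n); cv2.imwrite('pics/'+f+'.png',c['color'][:,:,::-1]); np.save('pics/'+f+'.npy',c,allow_pickle=True); return c
def load(f): return np.load('pics/'+f+'.npy',allow_pickle=True).item()
def rot(c):
    a=np.array(c['attitude'],float)
    return a if a.shape==(3,3) else R.from_quat(a).as_matrix()
def ray(c,u,v):
    d=np.array([(u-c['cx'])/c['fx'],-(v-c['cy'])/c['fy'],-1.]); return np.array(c['eye']),rot(c)@d
def plane(c,u,v,z):
    e,d=ray(c,u,v); return e+d*(z-e[2])/d[2]
def pt(c,u,v):
    e,d=ray(c,u,v); return e+d*c['range_z'][int(round(v)),int(round(u))]
def proj(c,p):
    q=rot(c).T@(np.array(p)-np.array(c['eye'])); return c['cx']-c['fx']*q[0]/q[2], c['cy']+c['fy']*q[1]/q[2]
E
python3 - <<'E'
from h import *
for n in ('side','top'):
    c=snap(n,n+'0'); print(n,{k:v for k,v in c.items() if k not in('color','range_z')}, (c['range_z']>0).mean())
print(arm.get_state())
E
```

```text
pics
side {'fx': 519.1739585601491, 'fy': 519.1739585601491, 'cx': 313.21287978560485, 'cy': 245.43892392169792, 'eye': array([0.22470136, 0.97380681, 0.63499951]), 'attitude': array([-0.09127754,  0.50349359,  0.84529133, -0.15376987])} 0.9959016927083333
top {'fx': 621.2623513903252, 'fy': 621.2623513903252, 'cx': 325.1252335585564, 'cy': 241.68061594278905, 'eye': array([0.29576024, 0.05344626, 1.51184322]), 'attitude': array([-0.0652428 ,  0.06749708,  0.70399219, -0.70397622])} 0.995986328125
{'time': 0.1, 'joint_pos': array([-1.27338077e+00,  3.53586115e-01,  1.63405362e+00,  3.45462079e-05,
        1.15521631e+00, -2.39298439e-03]), 'dq': array([-7.84208207e-05, -2.27261250e-03, -1.94400062e-03, -1.32228150e-03,
        3.41015011e-04,  3.23202815e-04]), 'joint_efforts': array([ 3.73478533e-04, -5.94909132e+01, -3.34929872e+01,  6.99992222e-02,
        1.83422881e-02, -3.28896351e-05]), 'position': array([ 0.18446871, -0.5966849 ,  0.21393689]), 'tcp_rot': array([ 8.04774326e-01, -5.93580563e-01, -4.98069892e-04, -3.88867073e-04]), 'ft_force': array([-0.13780493, -0.8228616 ,  0.66620288]), 'wrist_torque': array([-0.02218797,  0.00023841, -0.02194905]), 'width': 0.09202167555761773}
```

View pics/side0.png

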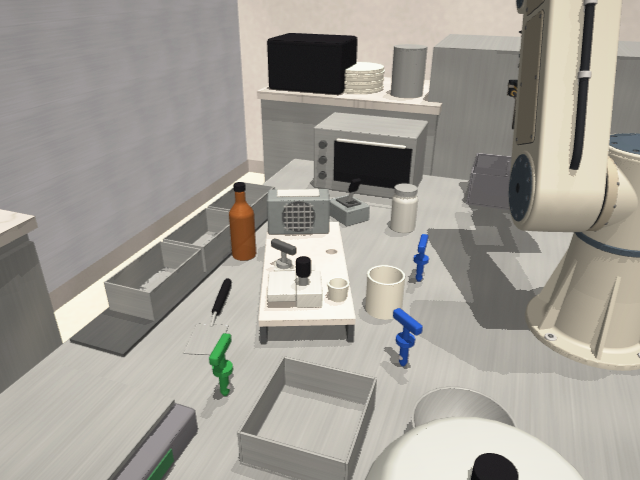

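View pics/top0.png

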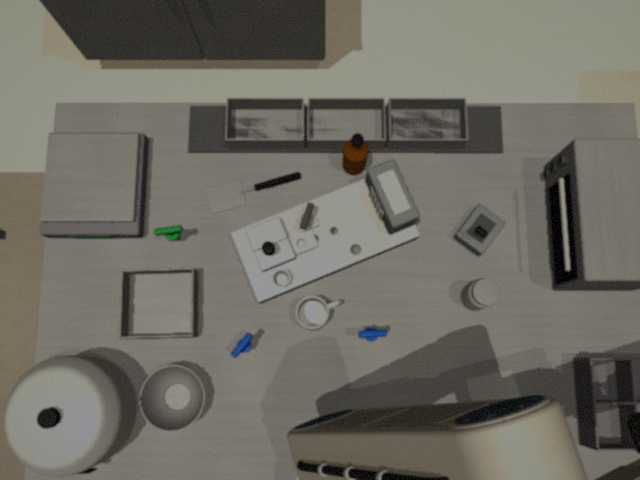

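The side view shows the bed at around (305,280), the pin bar at (283,246), the grip at (303,268) and the toggle at (352,190). In the top view the deck runs from (250,265) to (400,200), with the bar at (308,216), the grip at (269,248), the holes at (334,230) and (355,249), and the isolator at (480,230).

Run:
```python
from h import *
c=load('top0')['color'][:,:,::-1]; cv2.imwrite('pics/t1.png',cv2.resize(c[150:310,220:430],None,fx=3.7,fy=3.7,interpolation=cv2.INTER_CUBIC))
cv2.imwrite('pics/t2.png',cv2.resize(c[190:320,440:520],None,fx=4.5,fy=4.5,interpolation=cv2.INTER_CUBIC))
c=load('side0')['color'][:,:,::-1]; cv2.imwrite('pics/s1.png',cv2.resize(c[175:345,240:440],None,fx=3.5,fy=3.5,interpolation=cv2.INTER_CUBIC))
```

```text
(no output)
```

View pics/t1.png

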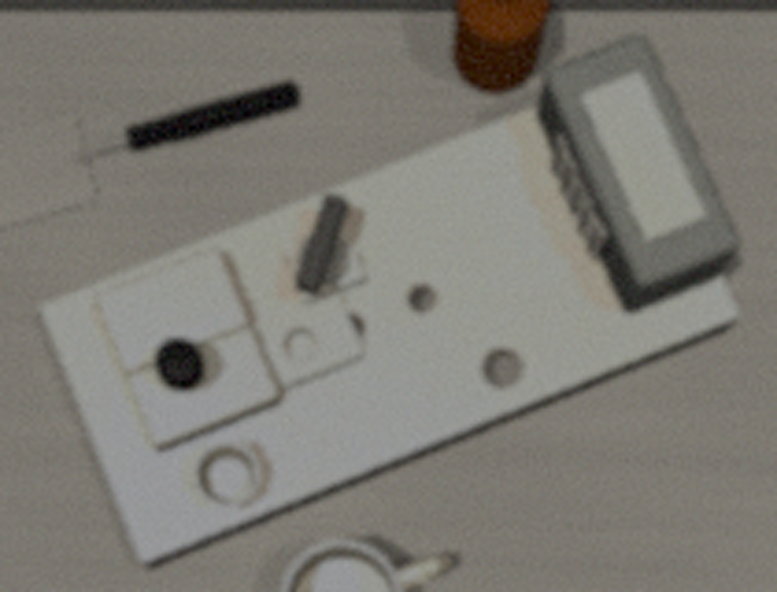

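View pics/t2.png

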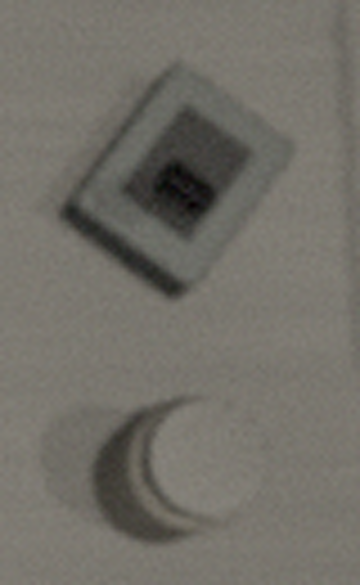

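View pics/s1.png

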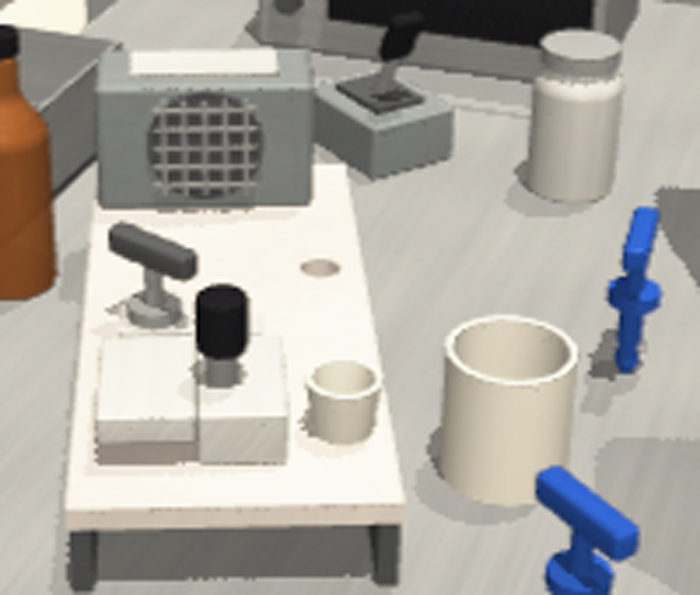

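```bash
cat > m.py <<'E'
from h import *
def cloud(c):
    v,u=np.mgrid[0:480,0:640]; d=c['range_z']
    P=np.stack([(u-c['cx'])/c['fx'],-(v-c['cy'])/c['fy'],-np.ones_like(d)],-1)*d[...,None]
    return P@rot(c).T+np.array(c['eye'])
E
python3 - <<'E'
from m import *
np.set_printoptions(precision=4,suppress=True)
t=load('top0'); s=load('side0')
P=cloud(t)
for n,(u,v) in dict(deckA=(290,280),deckB=(375,225),nose=(308,250),block=(255,260),headtop=(395,190),grip=(269,248),bar=(308,216),table=(200,260),iso=(467,230)).items():
    print(n,P[v,u],np.median(P[v-1:v+2,u-1:u+2,2]))
def cc(x,y): return 220+x/3.7,150+y/3.7
for n,p,z in (('work',cc(421,297),.056),('rest',cc(503,367),.056),('nosehole',cc(300,345),.068),('grip',cc(180,363),.145),('c1',cc(40,305),.056),('c2',cc(148,562),.056),('c3',cc(737,322),.056),('baru',cc(335,200),None),('barl',cc(312,290),None)):
    print(n,p, plane(t,*p,z) if z else plane(t,*p,.122))
# deck points by depth
m=(abs(P[...,2]-.056)<.006); m[:, :225]=0; m[:,425:]=0; m[:170]=0;m[300:]=0
g=t['color'].astype(int).sum(2)
m=m.astype(np.uint8)
n,l,st,ce=cv2.connectedComponentsWithStats(m)
k=1+st[1:,4].argmax(); ctr=max(cv2.findContours((l==k).astype(np.uint8),0,2)[0],key=cv2.contourArea)
print(cv2.minAreaRect(ctr), st[k])
# grip dark: side + top
for c,nm,box in((t,'top',(255,235,285,262)),(s,'side',(290,250,315,285))):
    col=c['color'].astype(int).sum(2); x0,y0,x1,y1=box
    mm=(col[y0:y1,x0:x1]<110).astype(np.uint8); q=cv2.findNonZero(mm); print(nm,cv2.minAreaRect(q),cv2.boundingRect(q),box)
E
```

```text
deckA [0.481  0.1317 0.0544] 0.05980464709274358
deckB [ 0.6128 -0.0706  0.059 ] 0.05791041629801996
nose [0.5508 0.0892 0.0663] 0.06396713712474655
block [0.5284 0.215  0.0565] 0.055543315806958926
headtop [ 0.6732 -0.109   0.1538] 0.15281323571463257
grip [0.541  0.1743 0.147 ] 0.1438483192116573
bar [0.6204 0.0883 0.121 ] 0.1210408096310076
table [ 0.5375  0.3567 -0.0007] -0.0016214314445663902
iso [ 0.6043 -0.2945  0.0419] 0.04640027627301957
work (333.78378378378375, 230.27027027027026) [0.6005 0.028  0.056 ]
rest (355.94594594594594, 249.18918918918916) [ 0.5546 -0.0246  0.056 ]
nosehole (301.0810810810811, 243.24324324324323) [0.5667 0.1056 0.068 ]
grip (268.64864864864865, 248.1081081081081) [0.5411 0.1752 0.145 ]
c1 (230.8108108108108, 232.43243243243245) [0.5952 0.2742 0.056 ]
c2 (260.0, 301.8918918918919) [0.4292 0.2013 0.056 ]
c3 (419.18918918918916, 237.02702702702703) [ 0.5841 -0.1761  0.056 ]
baru (310.5405405405405, 204.05405405405406) [0.6484 0.0825 0.122 ]
barl (304.3243243243243, 228.3783783783784) [0.5911 0.0965 0.122 ]
((325.35467529296875, 234.40072631835938), (75.03402709960938, 174.37442016601562), 68.0254898071289) [ 232  178  188  122 7578]
top ((13.0, 13.5), (11.0, 10.0), 90.0) (8, 8, 11, 12) (255, 235, 285, 262)
side ((12.5, 16.5), (19.0, 13.0), 90.0) (6, 7, 14, 20) (290, 250, 315, 285)
```

```bash
python3 - <<'E'
from m import *
np.set_printoptions(precision=4,suppress=True)
t=load('top0'); s=load('side0')
P=cloud(t);Q=cloud(s)
print('side heights')
# bar: dark grey mask top
g=t['color'].astype(int).sum(2)/3
print(g[204:230,300:318].astype(int)[::3])
m=np.zeros((480,640),np.uint8); m[200:234,296:320]=(g[200:234,296:320]<85)
n,l,st,ce=cv2.connectedComponentsWithStats(m); k=1+st[1:,4].argmax()
print('bar top mask',cv2.minAreaRect(cv2.findNonZero((l==k).astype(np.uint8))),st[k],ce[k], 'depth z med',np.median(P[l==k][:,2]), plane(t,*ce[k],.120))
r=cv2.boxPoints(cv2.minAreaRect(cv2.findNonZero((l==k).astype(np.uint8))))
print(np.array([plane(t,*p,.122) for p in r]))
for nm,C,R0 in(('top',P,t),('side',Q,s)):
    sel=(C[...,2]>.103)&(C[...,2]<.135)&(np.hypot(C[...,0]-.62,C[...,1]-.09)<.045)
    p=C[sel]; print(nm,'bar pts',len(p),p.min(0),p.max(0),np.median(p,0))
    if len(p)>10:
        w,V=np.linalg.eigh(np.cov(p[:,:2].T)); print(V[:,1],np.degrees(np.arctan2(V[1,1],V[0,1])),p.mean(0))
    # carriage grip
    sel=(C[...,2]>.109)&(np.hypot(C[...,0]-.541,C[...,1]-.175)<.03); p=C[sel];print(nm,'grip',len(p),p.min(0),p.max(0))
    sel=(C[...,2]>.065)&(C[...,2]<.15)&(np.hypot(C[...,0]-.61,C[...,1]+.33)<.075); p=C[sel];print(nm,'toggle',len(p),p.min(0) if len(p) else 0,p.max(0) if len(p) else 0, p.mean(0))
    sel=(C[...,2]>.04)&(C[...,2]<.06)&(np.hypot(C[...,0]-.61,C[...,1]+.33)<.085); p=C[sel];print(nm,'box',len(p),p.min(0),p.max(0))
for p in((181,62),(294,148),(180,290),(64,212)):
    print('box',plane(t,440+p[0]/4.5,190+p[1]/4.5,.05))
for n,u,v,z in(('bottletop',357,139,.19),('canister',482,292,.12),('paddle',481,231,.12)): print(n,plane(t,u,v,z),P[v,u])
E
python3 - <<'E'
import sys; sys.path.insert(0,'.')
E
python3 -c "
from h import *
c=load('side0')['color'][:,:,::-1]; cv2.imwrite('pics/s2.png',cv2.resize(c[170:235,325:385],None,fx=9,fy=9,interpolation=cv2.INTER_CUBIC))"
```

```text
side heights
[[134 138 137 145 145 145 129 101  67  64  65  69  73 103 126 143 148 147]
 [144 143 136 140 138 125  93  67  61  61  66  58  55  75  90 106 112 113]
 [146 144 141 138 124  94  64  62  67  62  60  56  75  97 107 106 105 119]
 [141 139 130 120  85  67  61  65  59  58  54  75  99 105 110 110 115 133]
 [137 117  98  79  65  65  65  63  58  52  59  76  82  96 113 130 140 146]
 [122  97  74  63  60  67  61  62  54  61  70  84  87 105 127 142 136 128]
 [114  83  70  59  66  62  59  54  63  78  78  92 101 113 132 145 144 142]
 [ 80  61  66  62  67  57  57  56  73  77  86 104 129 145 143 138 136 127]
 [108  87  78  64  58  58  81  96 103 100 103 109 116 126 135 143 144 146]]
bar top mask ((307.4339599609375, 215.9811248779297), (9.3405179977417, 26.37322425842285), 15.945394515991211) [300 203  14  27 208] [306.9952 216.5048] depth z med 0.12033237407473074 [0.6194 0.0906 0.12  ]
[[0.5935 0.108  0.122 ]
 [0.6532 0.0917 0.122 ]
 [0.6471 0.071  0.122 ]
 [0.5875 0.0874 0.122 ]]
top bar pts 200 [0.5917 0.0746 0.1059] [0.655  0.1068 0.1291] [0.6214 0.0906 0.1209]
[-0.9449  0.3274] 16
[... 222 characters left out ...]
0.04  ] [ 0.6693 -0.2689  0.0589]
side bar pts 254 [0.5888 0.083  0.103 ] [0.653  0.114  0.1227] [0.6181 0.1017 0.1164]
[-0.9574  0.2887] 163.22191631086721 [0.6187 0.1016 0.115 ]
side grip 312 [0.5272 0.1673 0.1112] [0.5548 0.1993 0.1466]
side toggle 149 [ 0.5705 -0.3216  0.0659] [ 0.6051 -0.2888  0.1256] [ 0.5861 -0.3027  0.1024]
side box 411 [ 0.545  -0.3759  0.0401] [ 0.6607 -0.2642  0.0596]
box [ 0.6676 -0.3275  0.05  ]
box [ 0.6201 -0.3858  0.05  ]
box [ 0.543  -0.3211  0.05  ]
box [ 0.5851 -0.2611  0.05  ]
bottletop [ 0.781  -0.0222  0.19  ] [ 0.7813 -0.0222  0.1892]
canister [ 0.4455 -0.3036  0.12  ] [ 0.4452 -0.3029  0.1227]
paddle [ 0.5856 -0.308   0.12  ] [ 0.5842 -0.3063  0.1267]
```

View pics/s2.png

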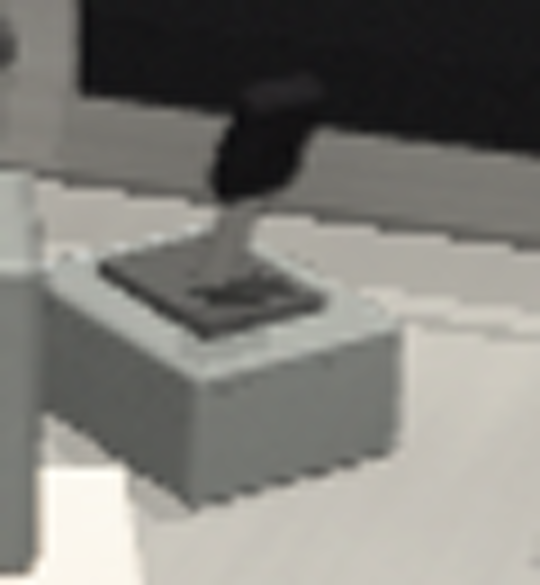

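Emit:
{"name": "jog_arm", "arguments": {"rotation": [[0,0,7.3],[0,0,7.3],[0,0,7.3],[0,0,7.3],[0,0,7.3],[0,0,7.3],[0,0,7.3],[0,0,7.3],[0,0,7.3],[0,0,7.3]], "translation": [[22,34,0],[22,34,0],[22,34,0],[22,34,0],[22,34,0],[22,34,0],[22,34,0],[22,34,0],[22,34,0],[22,34,0]], "grip": [130,130,130,130,130,130,130,130,130,130]}}

```text
time: 1.1
position: [0.405, -0.2556, 0.2145]
tcp_rot: [1.0, 0.004, -0.0, -0.0]
ft_force: [0.1, -0.2, 0.2]
width: 0.0452
```

Emit:
{"name": "jog_arm", "arguments": {"rotation": [[0,0,7.3],[0,0,7.3],[0,0,7.3],[0,0,7.3],[0,0,7.3],[0,0,7.3],[0,0,7.3],[0,0,7.3],[0,0,7.3],[0,0,0]], "translation": [[22,34,0],[22,34,0],[22,34,0],[22,34,0],[22,34,0],[22,34,0],[22,34,0],[22,34,0],[22,34,0],[0,0,0]], "grip": [130,130,130,130,130,130,130,130,130,130]}}

```text
time: 2.1
position: [0.6046, 0.0525, 0.2141]
tcp_rot: [0.837, 0.547, 0.001, -0.0]
ft_force: [0.1, -0.1, 0.1]
width: 0.045
```

```bash
cat >> h.py <<'E'
def st():
    s=arm.get_state(); Rm=R.from_quat(s['tcp_rot']).as_matrix()
    print('t',round(s['time'],2),'p',np.round(s['position']*1000,1),'yaw',round(np.degrees(np.arctan2(Rm[1,0],Rm[0,0])),2),'z',np.round(Rm[:,2],4),'F',np.round(s['ft_force'],1),'T',np.round(s['wrist_torque'],2),'w',round(s['width']*1000,1),'j',np.round(s['joint_pos'],2))
    return s
E
python3 -c "
from h import *
st()
c=snap('side','side1')['color'][:,:,::-1]; cv2.imwrite('pics/s3.png',cv2.resize(c[150:345,200:440],None,fx=3,fy=3,interpolation=cv2.INTER_CUBIC))"
```

```text
t 2.1 p [604.6  52.5 214.1] yaw 66.26 z [ 9.0e-04  1.1e-03 -1.0e+00] F [ 0.1 -0.1  0.1] T [-0.01 -0.1   0.02] w 45.0 j [ 0.08  0.32  1.68  0.    1.14 -1.07]
```

View pics/s3.png

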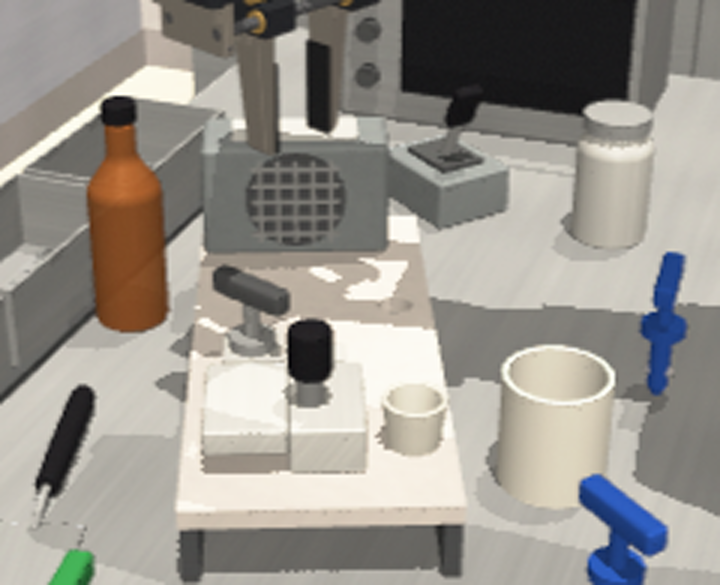

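Emit:
{"name": "jog_arm", "arguments": {"rotation": [[0,0,7.7],[0,0,0],[0,0,0],[0,0,0],[0,0,0],[0,0,0]], "translation": [[16.4,39,0],[0,0,-20],[0,0,-25],[0,0,-25],[0,0,-10],[0,0,0]], "grip": [130,130,130,130,130,130]}}

```text
time: 2.75
position: [0.6175, 0.0868, 0.1332]
tcp_rot: [0.801, 0.598, -0.001, -0.001]
ft_force: [-0.6, -0.5, -0.2]
width: 0.045
```

```bash
python3 -c "
from h import *
st()
c=snap('side','side2')['color'][:,:,::-1]; cv2.imwrite('pics/s4.png',cv2.resize(c[150:345,200:440],None,fx=3,fy=3,interpolation=cv2.INTER_CUBIC))
c=snap('top','top2')['color'][:,:,::-1]; cv2.imwrite('pics/t4.png',cv2.resize(c[150:310,220:430],None,fx=3.7,fy=3.7,interpolation=cv2.INTER_CUBIC))"
```

```text
t 2.75 p [617.5  86.8 133.2] yaw 73.48 z [-3.3e-03 -6.0e-04 -1.0e+00] F [-0.6 -0.5 -0.2] T [ 0.01 -0.14 -0.05] w 45.0 j [ 0.14  0.44  1.7  -0.    1.   -1.15]
```

View pics/s4.png

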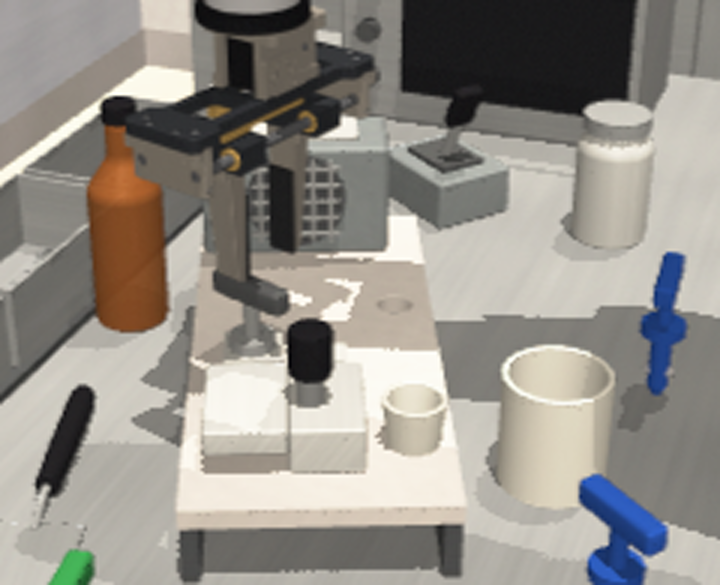

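View pics/t4.png

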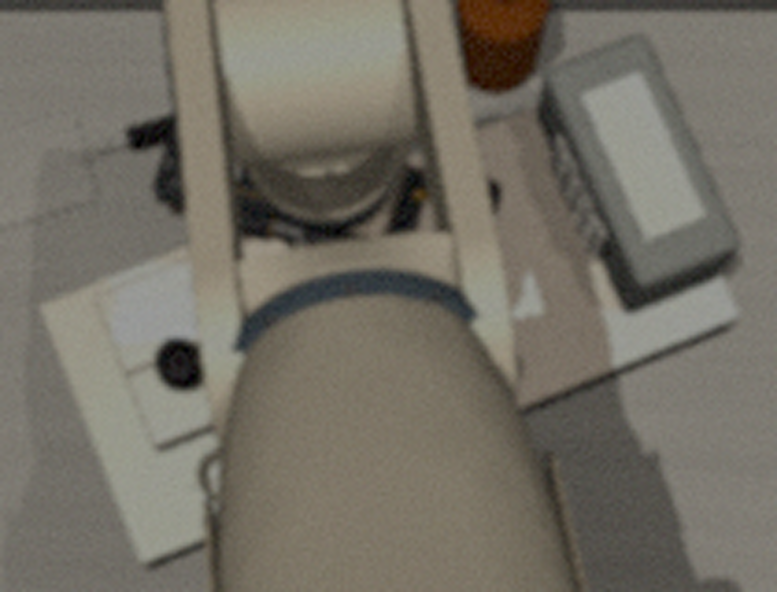

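The side view shows the fingers straddling the bar at (250,290), and the arm hides the bar in the top view. I'll correct by a few mm, descend and grip.

Emit:
{"name": "jog_arm", "arguments": {"rotation": [[0,0,0.5],[0,0,0],[0,0,0],[0,0,0],[0,0,0],[0,0,0]], "translation": [[3.5,4.7,0],[0,0,0],[0,0,-12],[0,0,-15],[0,0,-12],[0,0,0]], "grip": [130,130,130,130,130,130]}}

```text
time: 3.45
position: [0.6206, 0.0923, 0.0927]
tcp_rot: [0.798, 0.602, -0.002, -0.001]
ft_force: [-0.2, -0.5, 0.4]
width: 0.0454
```

```bash
python3 -c "
from h import *
st()"
```

```text
t 3.45 p [620.6  92.3  92.7] yaw 74.08 z [-4.4e-03 -7.0e-04 -1.0e+00] F [-0.2 -0.5  0.4] T [ 0.06 -0.17  0.01] w 45.4 j [ 0.15  0.49  1.72 -0.    0.93 -1.15]
```

Emit:
{"name": "jog_arm", "arguments": {"rotation": [[0,-0.25,0],[0,0,0],[0,0,0],[0,0,0],[0,0,0],[0,0,0]], "translation": [[0,0,1],[0,0,0],[0,0,0],[0,0,0],[0,0,0],[0,0,0]], "grip": [255,255,255,255,255,255]}}

```text
time: 4.05
position: [0.6227, 0.0927, 0.097]
tcp_rot: [0.798, 0.602, 0.002, 0.001]
ft_force: [-1.7, -0.1, 1.8]
width: 0.0158
```

```bash
python3 -c "
from h import *
st()
c=snap('side','side3')['color'][:,:,::-1]; cv2.imwrite('pics/s5.png',cv2.resize(c[150:345,200:440],None,fx=3,fy=3,interpolation=cv2.INTER_CUBIC))"
```

```text
t 4.05 p [622.7  92.7  97. ] yaw 74.08 z [ 5.e-03  1.e-04 -1.e+00] F [-1.7 -0.1  1.8] T [ 0.13 -0.11 -0.01] w 15.8 j [ 0.15  0.48  1.72 -0.    0.93 -1.15]
```

View pics/s5.png

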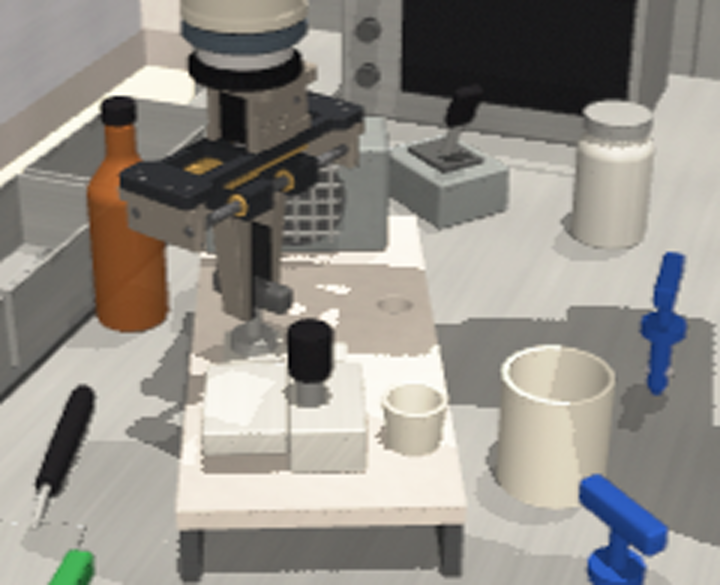

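Emit:
{"name": "jog_arm", "arguments": {"rotation": [[0,0,0],[0,0,0],[0,0,0],[0,0,0],[0,0,0],[0,0,0]], "translation": [[0,0,4],[0,0,6],[0,0,8],[0,0,8],[0,0,8],[0,0,0]], "grip": [255,255,255,255,255,255]}}

```text
time: 4.7
position: [0.6238, 0.0927, 0.133]
tcp_rot: [0.798, 0.602, 0.003, 0.002]
ft_force: [-0.4, -0.7, -1.2]
width: 0.0157
```

```bash
python3 -c "
from h import *
st()"
```

```text
t 4.7 p [623.8  92.7 133. ] yaw 74.08 z [ 7.5e-03  3.0e-04 -1.0e+00] F [-0.4 -0.7 -1.2] T [ 0.06 -0.1   0.04] w 15.7 j [ 0.15  0.44  1.7  -0.    1.   -1.15]
```

Emit:
{"name": "jog_arm", "arguments": {"rotation": [[0,0,0],[0,0,0],[0,0,0],[0,0,0],[0,0,0],[0,0,0]], "translation": [[0,0,12],[0,0,16],[0,0,12],[0,0,0],[0,0,0],[0,0,0]], "grip": [255,255,255,255,255,255]}}

```text
time: 5.3
position: [0.622, 0.0925, 0.17]
tcp_rot: [0.798, 0.602, 0.001, 0.001]
ft_force: [-0.2, 0.3, -1.5]
width: 0.0158
```

```bash
python3 -c "
from h import *
st()
c=snap('side','side4')['color'][:,:,::-1]; cv2.imwrite('pics/s6.png',cv2.resize(c[150:345,200:440],None,fx=3,fy=3,interpolation=cv2.INTER_CUBIC))"
```

```text
t 5.3 p [622.   92.5 170. ] yaw 74.07 z [ 3.4e-03 -2.0e-04 -1.0e+00] F [-0.2  0.3 -1.5] T [ 0.04 -0.13 -0.  ] w 15.8 j [ 0.15  0.4   1.67 -0.    1.07 -1.15]
```

View pics/s6.png

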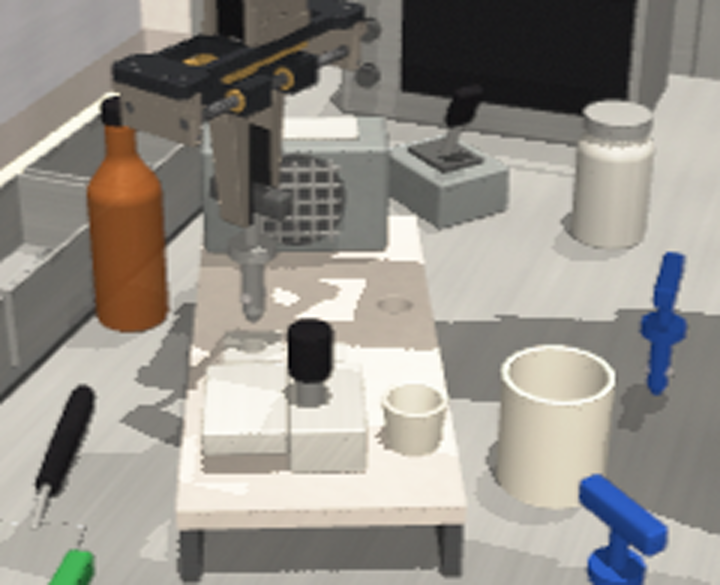

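Emit:
{"name": "jog_arm", "arguments": {"rotation": [[0,0,0],[0,0,0],[0,0,0],[0,0,0],[0,0,0],[0,0,0]], "translation": [[-14,-24,0],[-20,-34,0],[-20,-34,0],[-13.7,-24,0],[0,0,0],[0,0,0]], "grip": [255,255,255,255,255,255]}}

```text
time: 5.95
position: [0.5547, -0.0237, 0.1703]
tcp_rot: [0.799, 0.602, 0.002, 0.001]
ft_force: [-0.0, 0.8, -0.5]
width: 0.0158
```

```bash
python3 -c "
from h import *
st()
c=snap('side','side5')['color'][:,:,::-1]; cv2.imwrite('pics/s7.png',cv2.resize(c[150:345,200:440],None,fx=3,fy=3,interpolation=cv2.INTER_CUBIC))"
```

```text
t 5.95 p [554.7 -23.7 170.3] yaw 73.99 z [ 4.1e-03  3.0e-04 -1.0e+00] F [-0.   0.8 -0.5] T [ 0.07 -0.14  0.06] w 15.8 j [-0.05  0.29  1.83  0.    1.02 -1.34]
```

View pics/s7.png

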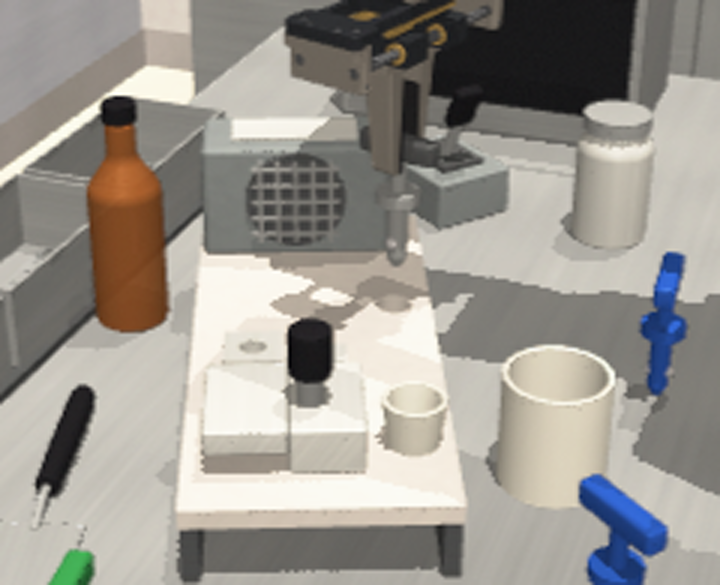

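```bash
python3 -c "
from h import *
c=load('side5')
f=lambda x,y,z: print(np.round(plane(c,200+x/3,150+y/3,z),4))
f(255,346,.068); f(392.5,301,.056); f(396,258,.092); f(398,207,.144)
f(310,322,.145)
"
```

```text
[0.6178 0.099  0.068 ]
[ 0.5542 -0.0189  0.056 ]
[ 0.553  -0.0217  0.092 ]
[ 0.5463 -0.0036  0.144 ]
[0.5436 0.1781 0.145 ]
```

Emit:
{"name": "jog_arm", "arguments": {"rotation": [[0,0,0],[0,0,0],[0,0,0],[0,0,0],[0,0,0],[0,0,0],[0,0,0],[0,0,0]], "translation": [[0,1,-12],[0,0,-15],[0,0,-15],[0,0,-12],[0,0,-10],[0,0,-10],[0,0,-7],[0,0,0]], "grip": [255,255,255,255,255,255,255,255]}}

```text
time: 6.8
position: [0.5542, -0.0223, 0.0886]
tcp_rot: [0.798, 0.602, 0.001, 0.001]
ft_force: [0.3, -0.4, -0.8]
width: 0.0157
```

```bash
python3 -c "
from h import *
st()"
```

```text
t 6.8 p [554.2 -22.3  88.6] yaw 74.08 z [ 2.9e-03  1.0e-04 -1.0e+00] F [ 0.3 -0.4 -0.8] T [-0.04 -0.11 -0.03] w 15.7 j [-0.04  0.4   1.89  0.    0.85 -1.34]
```

Emit:
{"name": "jog_arm", "arguments": {"rotation": [[0,0,0],[0,0,0],[0,0,0]], "translation": [[0,0,-2],[0,0,-2],[0,0,0]], "grip": [255,255,255]}}

```text
time: 7.1
position: [0.5549, -0.0225, 0.0857]
tcp_rot: [0.798, 0.602, 0.002, 0.001]
ft_force: [-0.0, -0.2, -1.9]
width: 0.0157
```

```bash
python3 -c "
from h import *
st()"
```

```text
t 7.1 p [554.9 -22.5  85.7] yaw 74.07 z [ 0.0047 -0.     -1.    ] F [-0.  -0.2 -1.9] T [ 0.03 -0.14  0.06] w 15.7 j [-0.04  0.4   1.89  0.    0.84 -1.34]
```

Next I'll lower a little more, looking for contact, then release.

Emit:
{"name": "jog_arm", "arguments": {"rotation": [[0,0,0],[0,0,0],[0,0,0]], "translation": [[0,0,-1.5],[0,0,0],[0,0,0]], "grip": [255,255,255]}}

```text
time: 7.4
position: [0.5553, -0.0223, 0.0848]
tcp_rot: [0.798, 0.602, 0.002, 0.002]
ft_force: [-1.3, 1.5, 6.3]
width: 0.0155
```

```bash
python3 -c "
from h import *
st()"
```

```text
t 7.4 p [555.3 -22.3  84.8] yaw 74.07 z [ 5.5e-03  2.0e-04 -1.0e+00] F [-1.3  1.5  6.3] T [ 0.25  0.19 -0.01] w 15.5 j [-0.04  0.4   1.89  0.    0.84 -1.34]
```

Emit:
{"name": "jog_arm", "arguments": {"rotation": [[0,0,0],[0,0,0],[0,0,0],[0,0,0],[0,0,0],[0,0,0],[0,0,0],[0,0,0],[0,0,0]], "translation": [[0,0,0],[0,0,0],[0,0,0],[0,0,0],[0,0,15],[0,0,30],[0,0,35],[0,0,20],[0,0,0]], "grip": [130,130,130,130,130,130,130,130,130]}}

```text
time: 8.3
position: [0.5567, -0.0225, 0.187]
tcp_rot: [0.798, 0.602, 0.004, 0.003]
ft_force: [0.1, 0.1, -0.3]
width: 0.0448
```

```bash
python3 -c "
from h import *
st()
c=snap('side','side6')['color'][:,:,::-1]; cv2.imwrite('pics/s8.png',cv2.resize(c[150:345,200:440],None,fx=3,fy=3,interpolation=cv2.INTER_CUBIC))
c=snap('top','top6')['color'][:,:,::-1]; cv2.imwrite('pics/t8.png',cv2.resize(c[150:310,220:430],None,fx=3.7,fy=3.7,interpolation=cv2.INTER_CUBIC))"
```

```text
t 8.3 p [556.7 -22.5 187. ] yaw 74.08 z [ 9.6e-03 -3.0e-04 -1.0e+00] F [ 0.1  0.1 -0.3] T [ 0.02 -0.11 -0.01] w 44.8 j [-0.04  0.27  1.81  0.    1.04 -1.34]
```

View pics/s8.png

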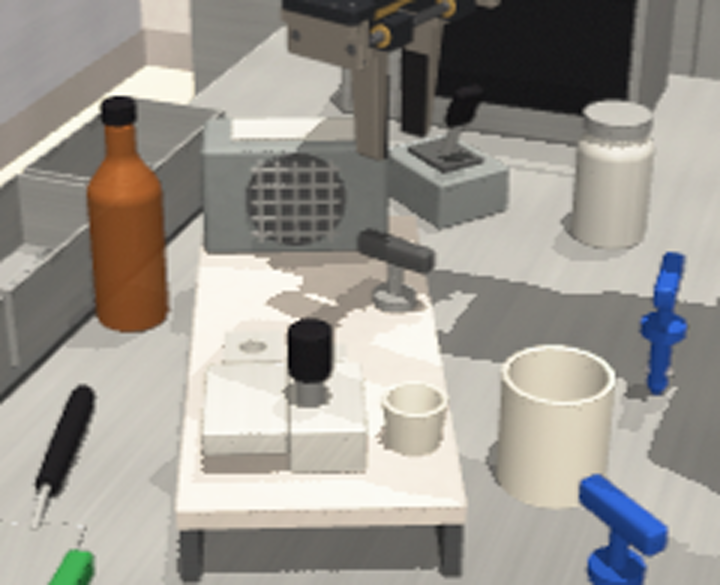

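View pics/t8.png

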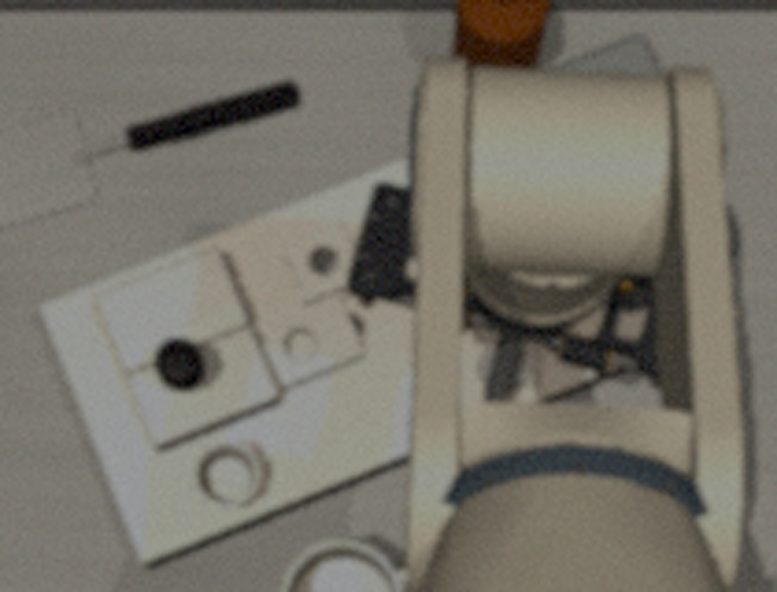

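```bash
python3 -c "
from h import *
c=load('top6')
f=lambda n,x,y,z: print(n,np.round(plane(c,220+x/3.7,150+y/3.7,z),4))
f('boss',323,260,.068); f('nose',300,345,.068); f('grip',181,363,.145); f('bar',506,362,.11); f('hole2',357,325,.056)
c=load('side6')
col=c['color'].astype(int).sum(2)
m=(col[250:280,290:316]<90).astype(np.uint8)
for k in cv2.findContours(m,0,2,offset=(290,250))[0]:
  b=cv2.boundingRect(k)
  if b[2]>5: print(b, plane(c,b[0]+b[2]/2,b[1],.145), plane(c,b[0]+b[2]/2, b[1]+b[3]/2,.128))
"
```

```text
boss [0.6223 0.0912 0.068 ]
nose [0.5667 0.1056 0.068 ]
grip [0.5411 0.1746 0.145 ]
bar [ 0.5481 -0.0236  0.11  ]
hole2 [0.5821 0.0694 0.056 ]
(296, 261, 14, 16) [0.53909215 0.1912291  0.145     ] [0.53891902 0.19207472 0.128     ]
```

Emit:
{"name": "jog_arm", "arguments": {"rotation": [[0,0,7.7],[0,0,7.7],[0,0,7.7],[0,0,7.7],[0,0,7.7],[0,0,0],[0,0,0]], "translation": [[-3,39.6,0],[-3,39.6,0],[-3,39.6,0],[-3,39.6,0],[-3,39.6,0],[0,0,0],[0,0,0]], "grip": [60,60,60,60,60,60,60]}}

```text
time: 9.1
position: [0.5387, 0.1758, 0.1823]
tcp_rot: [0.555, 0.832, 0.001, -0.0]
ft_force: [-0.1, -0.4, 0.2]
width: 0.0705
```

```bash
python3 -c "
from h import *
st()
c=snap('side','side7')['color'][:,:,::-1]; cv2.imwrite('pics/s9.png',cv2.resize(c[150:345,200:440],None,fx=3,fy=3,interpolation=cv2.INTER_CUBIC))
"
```

```text
t 9.1 p [538.7 175.8 182.3] yaw 112.61 z [ 8.0e-04  1.5e-03 -1.0e+00] F [-0.1 -0.4  0.2] T [ 0.01 -0.17  0.  ] w 70.5 j [ 0.31  0.3   1.79  0.    1.05 -1.65]
```

View pics/s9.png

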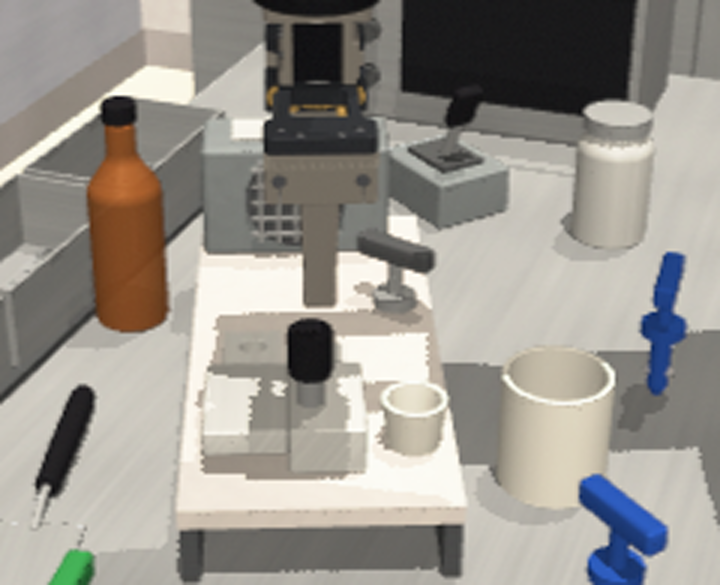

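The gripper sits squarely behind the black grip at (310,350). I'll descend and close.

Emit:
{"name": "jog_arm", "arguments": {"rotation": [[0,0,0],[0,0,0],[0,0,0],[0,0,0],[0,0,0],[0,0,0],[0,0,0],[0,0,0],[0,0,0],[0,0,0]], "translation": [[2.5,0,-18],[0,0,-20],[0,0,-20],[0,0,-10],[0,0,0],[0,0,0],[0,0,0],[0,0,0],[0,0,0],[0,0,0]], "grip": [60,60,60,60,60,255,255,255,255,255]}}

```text
time: 10.15
position: [0.5425, 0.176, 0.1166]
tcp_rot: [0.555, 0.832, 0.003, 0.001]
ft_force: [-1.8, 3.0, 2.6]
width: 0.0325
```

```bash
python3 -c "
from h import *
st()"
```

```text
t 10.15 p [542.5 176.  116.6] yaw 112.56 z [ 0.0041  0.0036 -1.    ] F [-1.8  3.   2.6] T [0.59 0.08 0.01] w 32.5 j [ 0.31  0.38  1.84  0.    0.92 -1.66]
```

Emit:
{"name": "jog_arm", "arguments": {"rotation": [[0,0,0],[0,0,0],[0,0,0]], "translation": [[0,0,0],[0,0,0],[0,0,0]], "grip": [255,255,255]}}

```text
time: 10.45
position: [0.5425, 0.1759, 0.1166]
tcp_rot: [0.555, 0.832, 0.002, 0.001]
ft_force: [-1.8, 2.6, 5.9]
width: 0.0294
```

```bash
python3 -c "
from h import *
st()"
```

```text
t 10.45 p [542.5 175.9 116.6] yaw 112.58 z [ 0.004   0.0032 -1.    ] F [-1.8  2.6  5.9] T [0.46 0.17 0.06] w 29.4 j [ 0.31  0.38  1.84  0.    0.92 -1.66]
```

Emit:
{"name": "jog_arm", "arguments": {"rotation": [[0,0,0],[0,0,0],[0,0,0],[0,0,0],[0,0,0],[0,0,0]], "translation": [[3,-7,0],[5.5,-13,0],[6,-14.3,0],[6,-14.3,0],[3,-7,0],[0,0,0]], "grip": [255,255,255,255,255,255]}}

```text
time: 11.05
position: [0.5663, 0.1187, 0.1166]
tcp_rot: [0.555, 0.832, 0.002, 0.001]
ft_force: [-0.8, -4.8, 6.2]
width: 0.0293
```

```bash
python3 -c "
from h import *
st()"
```

```text
t 11.05 p [566.3 118.7 116.6] yaw 112.55 z [ 0.004   0.0017 -1.    ] F [-0.8 -4.8  6.2] T [-0.3   0.05 -0.03] w 29.3 j [ 0.2   0.39  1.82  0.    0.92 -1.76]
```

Emit:
{"name": "jog_arm", "arguments": {"rotation": [[0,0,0],[0,0,0],[0,0,0],[0,0,0]], "translation": [[3,-7,0],[3,-7,0],[2.5,-6,0],[0,0,0]], "grip": [255,255,255,255]}}

```text
time: 11.45
position: [0.5745, 0.0991, 0.1165]
tcp_rot: [0.555, 0.832, 0.002, 0.001]
ft_force: [-1.2, -3.3, 6.8]
width: 0.0296
```

```bash
python3 -c "
from h import *
st()
c=snap('side','side8')['color'][:,:,::-1]; cv2.imwrite('pics/s10.png',cv2.resize(c[150:345,200:440],None,fx=3,fy=3,interpolation=cv2.INTER_CUBIC))
"
```

```text
t 11.45 p [574.5  99.1 116.5] yaw 112.57 z [ 0.0036  0.0019 -1.    ] F [-1.2 -3.3  6.8] T [-0.32  0.15 -0.02] w 29.6 j [ 0.17  0.4   1.81  0.    0.93 -1.8 ]
```

View pics/s10.png

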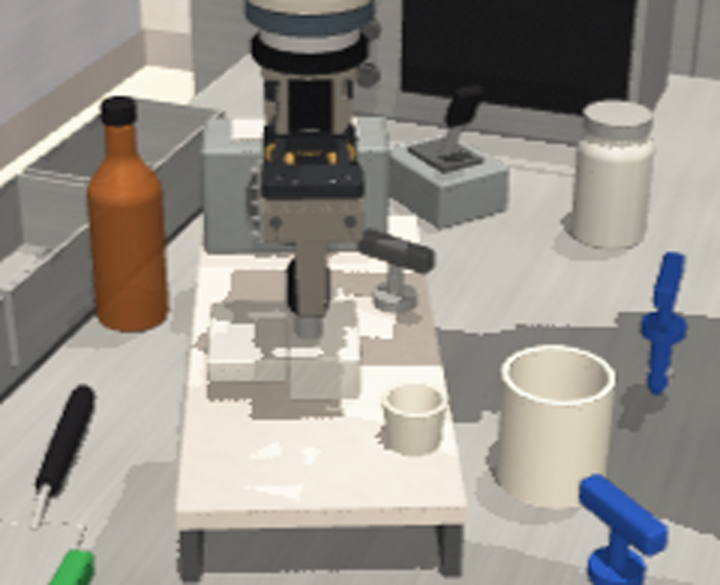

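Emit:
{"name": "jog_arm", "arguments": {"rotation": [[0,0,0],[0,0,0],[0,0,0],[0,0,0],[0,0,0],[0,0,0],[0,0,0],[0,0,0]], "translation": [[0,0,0],[0,0,0],[0,0,0],[0,0,0],[0,0,0],[0,0,20],[0,0,30],[0,0,35]], "grip": [60,60,60,60,60,60,60,60]}}

```text
time: 12.3
position: [0.5734, 0.0999, 0.201]
tcp_rot: [0.555, 0.832, 0.001, -0.0]
ft_force: [0.7, 0.2, 0.3]
width: 0.0697
```

Emit:
{"name": "jog_arm", "arguments": {"rotation": [[0,0,-7.7],[0,0,-7.7],[0,0,-7.7],[0,0,-7.7],[0,0,-7.7],[0,0,0]], "translation": [[-20,44,0],[-20,44,0],[-20,44,0],[-20,44,0],[-20,44,0],[0,0,0]], "grip": [130,130,130,130,130,130]}}

```text
time: 12.9
position: [0.4722, 0.3241, 0.2012]
tcp_rot: [0.798, 0.602, 0.002, 0.001]
ft_force: [-0.2, 0.1, -0.1]
width: 0.0448
```

```bash
python3 -c "
from h import *
st()
c=snap('side','side9')['color'][:,:,::-1]; cv2.imwrite('pics/s11.png',cv2.resize(c[150:345,200:440],None,fx=3,fy=3,interpolation=cv2.INTER_CUBIC))
c=snap('top','top9')['color'][:,:,::-1]; cv2.imwrite('pics/t11.png',cv2.resize(c[150:310,220:430],None,fx=3.7,fy=3.7,interpolation=cv2.INTER_CUBIC))
cv2.imwrite('pics/t11b.png',cv2.resize(c[210:260,310:370],None,fx=12,fy=12,interpolation=cv2.INTER_CUBIC))
"
```

```text
t 12.9 p [472.2 324.1 201.2] yaw 74.03 z [ 0.0041  0.0017 -1.    ] F [-0.2  0.1 -0.1] T [-0.02 -0.12  0.05] w 44.8 j [ 0.6   0.28  1.76 -0.    1.09 -0.69]
```

View pics/s11.png

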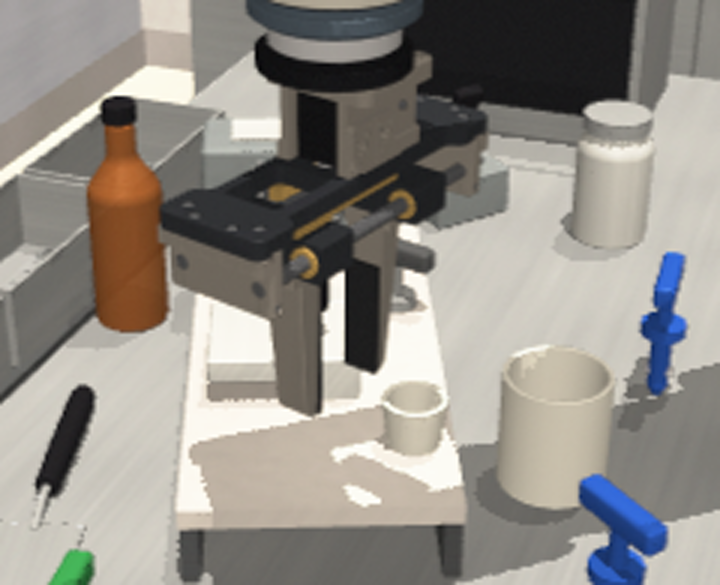

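View pics/t11.png

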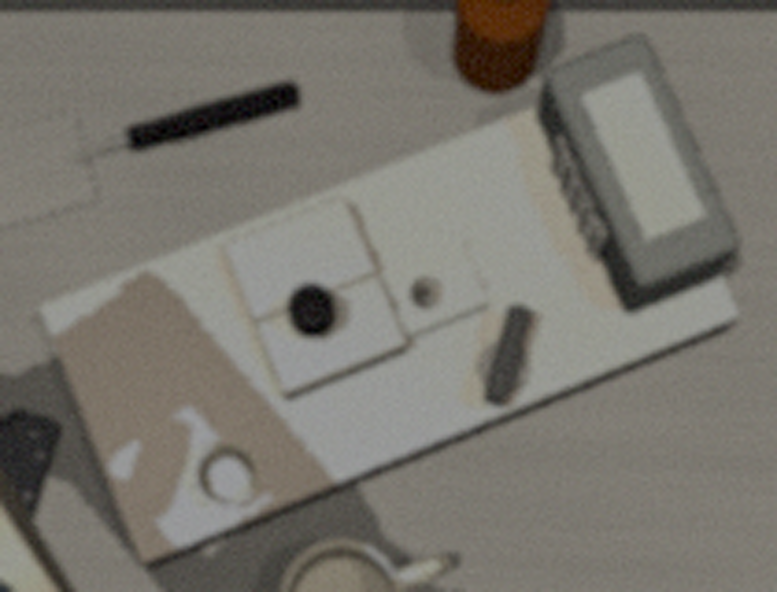

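View pics/t11b.png

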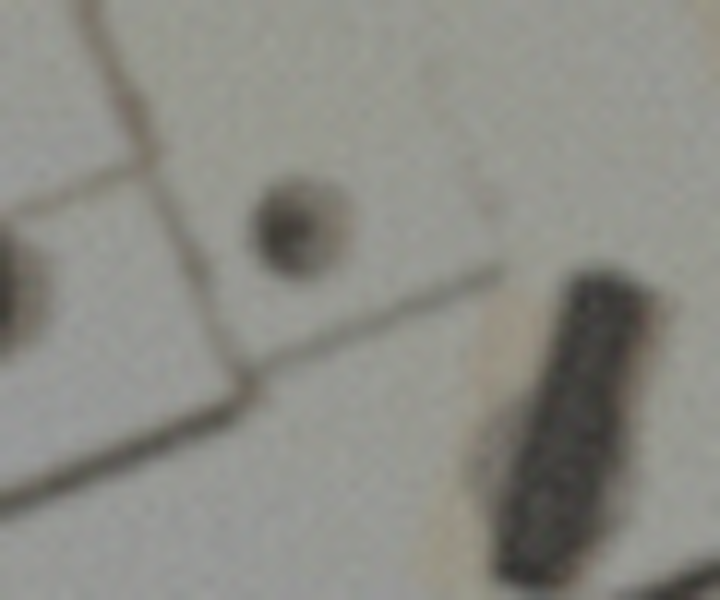

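```bash
python3 -c "
from h import *
c=load('top9')
def f(n,x,y,z,s=3.7,o=(220,150)): 
  p=plane(c,o[0]+(x+.5)/s-.5,o[1]+(y+.5)/s-.5,z); print(n,np.round(p,4)); return p
n=f('nose',302,227,.068,12,(310,210)); w=f('work',421,297,.056); b=f('boss',323,260,.068); f('bar',510.5,355,.11); r=f('rest',503,367,.056);g=f('grip',313,309,.145)
f('bar12',577,430,.11,12,(310,210))
for th in(22.3,22.8,23.3):
  t=np.radians(th); A=np.array([[np.cos(t),np.sin(t)],[-np.sin(t),np.cos(t)]])
  print(th,'n-w',A@(n-w)[:2]*1e3,'b-w',A@(b-w)[:2]*1e3,'r-w',A@(r-w)[:2]*1e3,'r-b',A@(r-b)[:2]*1e3,'g-n',A@(g-n)[:2]*1e3)
# hole by mask
g=c['color'].astype(int).sum(2)/3
print(g[222:236,328:343].astype(int))
print(load('top0')['color'].astype(int).sum(2)[222:238,326:343]//3)
"
```

```text
nose [0.6024 0.026  0.068 ]
work [0.6014 0.0289 0.056 ]
boss [0.6232 0.0921 0.068 ]
bar [ 0.5534 -0.0256  0.11  ]
rest [ 0.5554 -0.0238  0.056 ]
grip [0.5753 0.0959 0.145 ]
bar12 [ 0.5538 -0.0257  0.11  ]
22.3 n-w [-0.17019046 -3.03271528] b-w [44.14425179 50.21685773] r-w [-62.52502166 -31.24278641] r-b [-106.66927345  -81.45964414] g-n [ 1.42452604 75.00120525]
22.8 n-w [-0.19664907 -3.03111463] b-w [44.58079011 49.82971925] r-w [-62.79528218 -30.69596996] r-b [-107.37607229  -80.52568921] g-n [ 2.07897248 74.98591825]
23.3 n-w [-0.22309272 -3.02928315] b-w [45.01393342 49.43878604] r-w [-63.0607606  -30.14681589] r-b [-108.07469402  -79.58560193] g-n [ 2.7332606  74.96492079]
[[150 149 148 150 148 151 149 147 148 148 153 147 149 148 146]
 [147 149 151 151 149 150 148 148 144 147 146 146 151 151 152]
 [146 147 150 149 145 138 133 136 140 145 150 147 149 151 149]
 [149 148 149 142 125 118 113 115 126 127 137 146 147 151 146]
 [148 150 144 133 101  97 100 112 114 119 126 140 149 149 148]
 [150 148 140 109  85  82  86  95 108 115 123 135 146 152 150]
 [152 149 131 100  74  68  70  79 
[... 907 characters left out ...]
149 142 125 102  76  71  77  83 106 129 138 150 146 150 147]
 [150 148 147 135 114  82  64  68  74  90  99 114 135 146 147 147 148]
 [149 147 146 132 104  72  63  70  86  99 101 113 134 141 147 147 147]
 [145 150 142 136 108  71  70  78  93 100 103 120 136 145 151 148 148]
 [150 148 148 138 120  93  76  82  98 103 113 127 140 146 148 145 146]
 [149 146 143 146 134 111  93  91  96 114 121 140 147 145 149 150 150]
 [147 147 149 145 143 136 126 119 122 133 139 146 147 150 150 146 151]
 [147 148 150 149 148 146 143 138 139 147 148 148 146 150 148 146 148]
 [147 149 147 147 148 144 153 145 149 148 148 149 148 150 147 151 149]
 [146 146 147 150 150 149 144 148 148 147 151 148 151 147 149 149 146]]
```

```bash
python3 -c "
from h import *
res={}
for f,z,box,n in(('top9',.068,(328,222,343,236),'nose'),('top0',.056,(327,222,342,238),'work'),('top9',.068,(302,214,314,226),'boss'),('top0',.056,(348,241,364,258),'rest'),('top0',.068,(294,237,308,250),'nose0')):
  c=load(f); g=c['color'].astype(float).mean(2); x0,y0,x1,y1=box; G=cv2.GaussianBlur(g,(0,0),.6)[y0:y1,x0:x1]
  bg=np.median(g[y0:y1,x0:x1][[0,-1]]); 
  for th in (15,30):
    m=(bg-G>th).astype(np.uint8); k=max(cv2.findContours(m,0,2)[0],key=cv2.contourArea); M=np.zeros_like(m); cv2.drawContours(M,[k],-1,1,-1); q=cv2.findNonZero(M)[:,0].mean(0)+[x0,y0]; res[n,th]=plane(c,*q,z); print(n,th,M.sum(),q,np.round(res[n,th],4))
t=np.radians(22.8); A=np.array([[np.cos(t),np.sin(t)],[-np.sin(t),np.cos(t)]])
for th in(15,30): print('n-w',A@(res['nose',th]-res['work',th])[:2]*1e3,'b-n',A@(res['boss',th]-res['nose',th])[:2]*1e3,'b-w',A@(res['boss',th]-res['work',th])[:2]*1e3,'r-w',A@(res['rest',th]-res['work',th])[:2]*1e3)
"
```

```text
nose 15 69 [334.24637681 228.76811594] [0.6017 0.0271 0.068 ]
nose 30 46 [334.04347826 228.7826087 ] [0.6016 0.0276 0.068 ]
work 15 65 [333.33846154 230.12307692] [0.6009 0.0291 0.056 ]
work 30 44 [333.36363636 230.04545455] [0.6011 0.029  0.056 ]Traceback (most recent call last):
  File "<string>", line 8, in <module>
    m=(bg-G>th).astype(np.uint8); k=max(cv2.findContours(m,0,2)[0],key=cv2.contourArea); M=np.zeros_like(m); cv2.drawContours(M,[k],-1,1,-1); q=cv2.findNonZero(M)[:,0].mean(0)+[x0,y0]; res[n,th]=plane(c,*q,z); print(n,th,M.sum(),q,np.round(res[n,th],4))
                                    ~~~^^^^^^^^^^^^^^^^^^^^^^^^^^^^^^^^^^^^^^^^^^^^^^^^
ValueError: max() iterable argument is empty
```

```bash
python3 -c "
from h import *
for f,box,z in(('top9',(345,228,370,262),.110),('top0',(296,200,320,234),.122)):
  c=load(f); g=cv2.GaussianBlur(c['color'].astype(np.float32).mean(2),(0,0),.6); x0,y0,x1,y1=box
  for th in(75,85,95):
    m=(g[y0:y1,x0:x1]<th).astype(np.uint8); n,l,s,ce=cv2.connectedComponentsWithStats(m); k=1+s[1:,4].argmax()
    q=cv2.findNonZero((l==k).astype(np.uint8))[:,0].astype(np.float32); r=cv2.minAreaRect(q); vx=cv2.fitLine(q,2,0,.01,.01).ravel()
    a=plane(c,*(ce[k]+[x0,y0]),z); b=plane(c,*(ce[k]+[x0,y0]+10*vx[:2]),z)-a
    print(f,th,s[k,4],np.round(a,4),plane(c,r[0][0]+x0,r[0][1]+y0,z).round(4),r[1],np.degrees(np.arctan2(b[1],b[0])))
"
```

```text
top9 75 149 [ 0.5517 -0.024   0.11  ] [ 0.5523 -0.0246  0.11  ] (6.640782833099365, 25.298219680786133) -16.345894449987735
top9 85 177 [ 0.5524 -0.0245  0.11  ] [ 0.5532 -0.0244  0.11  ] (7.761139392852783, 25.951313018798828) -15.689716982059768
top9 95 205 [ 0.5523 -0.0241  0.11  ] [ 0.553  -0.0248  0.11  ] (8.538147926330566, 26.56313133239746) -16.82019307486378
top0 75 166 [0.6192 0.0908 0.122 ] [0.62   0.0902 0.122 ] (7.273237705230713, 25.298219680786133) -17.315329013052725
top0 85 201 [0.6186 0.0905 0.122 ] [0.6199 0.0896 0.122 ] (9.3405179977417, 26.09850311279297) -17.05649545391448
top0 95 239 [0.6183 0.0901 0.122 ] [0.6199 0.0887 0.122 ] (10.435516357421875, 26.879358291625977) -16.058888533610666
```

Emit:
{"name": "jog_arm", "arguments": {"rotation": [[0,0,0],[0,0,0],[0,0,0],[0,0,0],[0,0,0],[0,0,0],[0,0,0],[0,0,0],[0,0,0],[0,0,0]], "translation": [[9.2,-38.5,0],[9.2,-38.5,0],[9.2,-38.5,0],[9.2,-38.5,0],[9.2,-38.5,0],[9.2,-38.5,0],[9.2,-38.5,0],[9.2,-38.5,0],[9.2,-38.6,0],[0,0,0]], "grip": [130,130,130,130,130,130,130,130,130,130]}}

```text
time: 14.0
position: [0.5578, -0.0327, 0.2011]
tcp_rot: [0.799, 0.602, 0.001, 0.002]
ft_force: [0.8, 0.4, -0.5]
width: 0.0451
```

```bash
python3 -c "
from h import *
st()"
```

```text
t 14.0 p [557.8 -32.7 201.1] yaw 73.97 z [ 0.005  -0.0016 -1.    ] F [ 0.8  0.4 -0.5] T [ 0.01 -0.15 -0.01] w 45.1 j [-0.06  0.26  1.79 -0.    1.08 -1.35]
```

Emit:
{"name": "jog_arm", "arguments": {"rotation": [[0,0,0],[0,0,0],[0,0,0],[0,0,0],[0,0,0],[0,0,0],[0,0,0]], "translation": [[-2.5,10,0],[0,0,-15],[0,0,-30],[0,0,-25],[0,0,-10],[0,0,0],[0,0,0]], "grip": [130,130,130,130,130,130,130]}}

```text
time: 14.7
position: [0.5551, -0.0165, 0.1219]
tcp_rot: [0.798, 0.603, 0.002, 0.001]
ft_force: [-0.3, -0.2, 0.2]
width: 0.0451
```

```bash
python3 -c "
from h import *
st()"
```

```text
t 14.7 p [555.1 -16.5 121.9] yaw 74.2 z [ 0.005  0.    -1.   ] F [-0.3 -0.2  0.2] T [ 0.05 -0.18 -0.04] w 45.1 j [-0.03  0.35  1.87  0.    0.91 -1.33]
```

Emit:
{"name": "jog_arm", "arguments": {"rotation": [[0,0,0],[0,0,0],[0,0,0],[0,0,0]], "translation": [[0,-6,0],[0,0,0],[0,0,0],[0,0,0]], "grip": [130,130,130,130]}}

```text
time: 15.1
position: [0.555, -0.0232, 0.1215]
tcp_rot: [0.798, 0.603, 0.002, 0.002]
ft_force: [0.5, 0.3, -1.6]
width: 0.0451
```

```bash
python3 -c "
from h import *
st()"
```

```text
t 15.1 p [555.  -23.2 121.5] yaw 74.13 z [ 0.0051 -0.     -1.    ] F [ 0.5  0.3 -1.6] T [ 0.01 -0.11 -0.07] w 45.1 j [-0.04  0.35  1.87  0.    0.91 -1.34]
```

Now on target. I'll fix the tilt, descend to TCP z 85 and grip.

Emit:
{"name": "jog_arm", "arguments": {"rotation": [[0,0.25,0],[0,0,0],[0,0,0],[0,0,0],[0,0,0],[0,0,0],[0,0,0],[0,0,0],[0,0,0],[0,0,0]], "translation": [[0,0,-10],[0,0,-14],[0,0,-12],[0,0,0],[0,0,0],[0,0,0],[0,0,0],[0,0,0],[0,0,0],[0,0,0]], "grip": [130,130,130,130,255,255,255,255,255,255]}}

```text
time: 16.1
position: [0.5551, -0.023, 0.0854]
tcp_rot: [0.798, 0.603, 0.0, 0.0]
ft_force: [0.3, 0.4, 1.5]
width: 0.016
```

```bash
python3 -c "
from h import *
st()"
```

```text
t 16.1 p [555.1 -23.   85.4] yaw 74.15 z [ 7.e-04  0.e+00 -1.e+00] F [0.3 0.4 1.5] T [ 0.12 -0.19 -0.02] w 16.0 j [-0.04  0.4   1.89  0.    0.85 -1.34]
```

Emit:
{"name": "jog_arm", "arguments": {"rotation": [[0,0,0],[0,0,0],[0,0,0],[0,0,0],[0,0,0],[0,0,0],[0,0,0],[0,0,0],[0,0,0],[0,0,0]], "translation": [[0,0,8],[0,0,16],[0,0,20],[0,0,20],[0,0,14],[0,0,0],[15,17,0],[20,23,0],[10,11.5,0],[0,0,0]], "grip": [255,255,255,255,255,255,255,255,255,255]}}

```text
time: 17.1
position: [0.6003, 0.0296, 0.1622]
tcp_rot: [0.797, 0.604, -0.0, -0.0]
ft_force: [0.2, -0.4, -1.6]
width: 0.0158
```

Emit:
{"name": "jog_arm", "arguments": {"rotation": [[0,0,0],[0,0,0],[0,0,0]], "translation": [[0,0,0],[0,0,0],[0,0,0]], "grip": [255,255,255]}}

```text
time: 17.4
position: [0.5991, 0.0278, 0.163]
tcp_rot: [0.798, 0.603, -0.0, -0.0]
ft_force: [0.8, 0.4, -1.5]
width: 0.0156
```

```bash
python3 -c "
from h import *
st()
c=snap('side','side10')['color'][:,:,::-1]; cv2.imwrite('pics/s12.png',cv2.resize(c[200:300,250:370],None,fx=6,fy=6,interpolation=cv2.INTER_CUBIC))
"
```

```text
t 17.4 p [599.1  27.8 163. ] yaw 74.11 z [-6.e-04 -2.e-04 -1.e+00] F [ 0.8  0.4 -1.5] T [ 0.01 -0.17  0.04] w 15.6 j [ 0.04  0.37  1.74 -0.    1.04 -1.25]
```

View pics/s12.png

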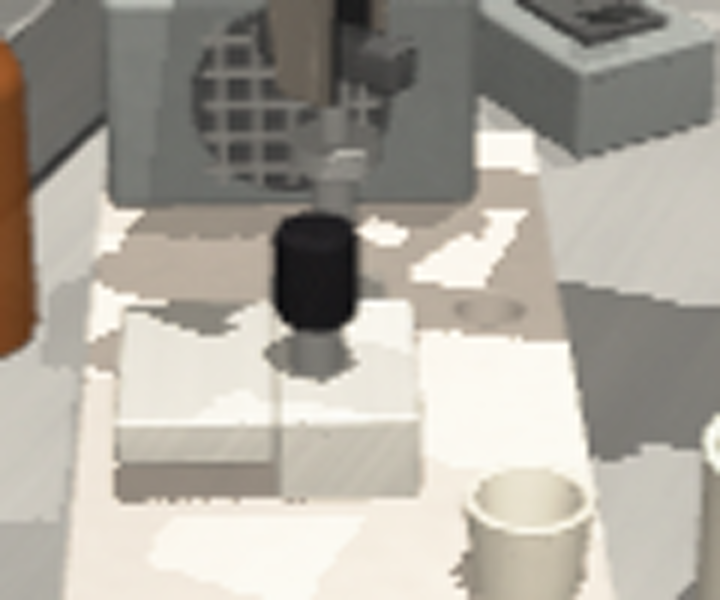

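The grip hides the nose hole in this view, so I'll go down by force in small steps.

Emit:
{"name": "jog_arm", "arguments": {"rotation": [[0,0,0],[0,0,0],[0,0,0],[0,0,0],[0,0,0],[0,0,0]], "translation": [[1,0.7,0],[0,0,0],[0,0,-8],[0,0,-6],[0,0,-4],[0,0,0]], "grip": [255,255,255,255,255,255]}}

```text
time: 18.05
position: [0.6001, 0.0291, 0.144]
tcp_rot: [0.798, 0.603, -0.001, -0.0]
ft_force: [-0.6, 0.4, -2.1]
width: 0.0158
```

```bash
python3 -c "
from h import *
st()"
```

```text
t 18.05 p [600.1  29.1 144. ] yaw 74.15 z [-1.7e-03 -1.0e-04 -1.0e+00] F [-0.6  0.4 -2.1] T [ 0.02 -0.17  0.02] w 15.8 j [ 0.05  0.39  1.75 -0.    1.   -1.25]
```

Emit:
{"name": "jog_arm", "arguments": {"rotation": [[0,0,0],[0,0,0],[0,0,0],[0,0,0]], "translation": [[0,0,-4],[0,0,-4],[0,0,-4],[0,0,0]], "grip": [255,255,255,255]}}

```text
time: 18.45
position: [0.6006, 0.029, 0.1326]
tcp_rot: [0.798, 0.603, -0.0, -0.0]
ft_force: [-0.6, -0.6, -1.6]
width: 0.0157
```

```bash
python3 -c "
from h import *
st()"
```

```text
t 18.45 p [600.6  29.  132.6] yaw 74.15 z [-5.e-04 -3.e-04 -1.e+00] F [-0.6 -0.6 -1.6] T [-0.21 -0.29  0.01] w 15.7 j [ 0.05  0.4   1.76 -0.    0.98 -1.25]
```

Emit:
{"name": "jog_arm", "arguments": {"rotation": [[0,0,0],[0,0,0],[0,0,0],[0,0,0]], "translation": [[0,0,-4],[0,0,-4],[0,0,-4],[0,0,0]], "grip": [255,255,255,255]}}

```text
time: 18.85
position: [0.6011, 0.029, 0.1208]
tcp_rot: [0.798, 0.603, 0.0, 0.0]
ft_force: [2.4, -1.1, -2.9]
width: 0.0156
```

```bash
python3 -c "
from h import *
st()"
```

```text
t 18.85 p [601.1  29.  120.8] yaw 74.15 z [ 7.e-04 -2.e-04 -1.e+00] F [ 2.4 -1.1 -2.9] T [-0.32 -0.74 -0.  ] w 15.6 j [ 0.05  0.42  1.77 -0.    0.96 -1.25]
```

Emit:
{"name": "jog_arm", "arguments": {"rotation": [[0,0,0],[0,0,0],[0,0,0],[0,0,0]], "translation": [[0.4,0,-5],[0,0,-5],[0,0,-3],[0,0,0]], "grip": [255,255,255,255]}}

```text
time: 19.25
position: [0.6008, 0.0294, 0.1074]
tcp_rot: [0.798, 0.603, -0.0, -0.0]
ft_force: [1.2, 0.3, -3.4]
width: 0.0161
```

```bash
python3 -c "
from h import *
st()"
```

```text
t 19.25 p [600.8  29.4 107.4] yaw 74.15 z [-9.e-04  3.e-04 -1.e+00] F [ 1.2  0.3 -3.4] T [ 0.16 -0.39  0.01] w 16.1 j [ 0.05  0.44  1.77  0.    0.93 -1.25]
```

Emit:
{"name": "jog_arm", "arguments": {"rotation": [[0,0,0],[0,0,0],[0,0,0],[0,0,0],[0,0,0]], "translation": [[0,0,-4],[0,0,-4],[0,0,-2],[0,0,0],[0,0,0]], "grip": [255,255,255,255,255]}}

```text
time: 19.75
position: [0.6011, 0.029, 0.0979]
tcp_rot: [0.798, 0.603, -0.0, -0.0]
ft_force: [-0.3, -1.1, -0.9]
width: 0.0157
```

```bash
python3 -c "
from h import *
st()"
```

```text
t 19.75 p [601.1  29.   97.9] yaw 74.15 z [-4.e-04 -2.e-04 -1.e+00] F [-0.3 -1.1 -0.9] T [ 0.15 -0.18 -0.04] w 15.7 j [ 0.05  0.45  1.78 -0.    0.91 -1.25]
```

Next I'll press until the collar seats.

Emit:
{"name": "jog_arm", "arguments": {"rotation": [[0,0,0],[0,0,0],[0,0,0]], "translation": [[0,0,-1.5],[0,0,-1],[0,0,0]], "grip": [255,255,255]}}

```text
time: 20.05
position: [0.6016, 0.0292, 0.0971]
tcp_rot: [0.798, 0.603, 0.0, 0.0]
ft_force: [-4.6, 0.1, 14.1]
width: 0.0156
```

```bash
python3 -c "
from h import *
st()"
```

```text
t 20.05 p [601.6  29.2  97.1] yaw 74.15 z [ 9.e-04  0.e+00 -1.e+00] F [-4.6  0.1 14.1] T [-0.02  0.72 -0.02] w 15.6 j [ 0.05  0.45  1.78 -0.    0.91 -1.25]
```

Emit:
{"name": "jog_arm", "arguments": {"rotation": [[0,0,0],[0,0,0],[0,0,0],[0,0,0],[0,0,0],[0,0,0],[0,0,0],[0,0,0]], "translation": [[0,0,-0.5],[0,0,0.5],[0,0,0],[0,0,0],[0,0,0],[0,0,15],[0,0,30],[0,0,40]], "grip": [255,130,130,130,130,130,130,130]}}

```text
time: 20.85
position: [0.6, 0.0291, 0.1808]
tcp_rot: [0.798, 0.603, -0.001, -0.001]
ft_force: [0.4, 0.4, -1.0]
width: 0.0453
```

Emit:
{"name": "jog_arm", "arguments": {"rotation": [[0,0,8],[0,0,8],[0,0,0],[0,0,0],[0,0,0],[0,0,0],[0,0,0],[0,0,0]], "translation": [[-10,-35,10],[-10,-35,10],[-10,-35,0],[-10,-35,0],[-10,-35,0],[-5,-35,0],[0,0,0],[0,0,0]], "grip": [255,255,255,255,255,255,255,255]}}

```text
time: 21.65
position: [0.5462, -0.1814, 0.2014]
tcp_rot: [0.707, 0.707, 0.0, 0.0]
ft_force: [-0.1, -0.0, -0.1]
width: 0.0005
```

```bash
python3 -c "
from h import *
st()
c=snap('side','side11')['color'][:,:,::-1]; cv2.imwrite('pics/s13.png',cv2.resize(c[150:345,200:440],None,fx=3,fy=3,interpolation=cv2.INTER_CUBIC))
c=snap('top','top11')['color'][:,:,::-1]; cv2.imwrite('pics/t13.png',cv2.resize(c[150:310,220:500],None,fx=2.8,fy=2.8,interpolation=cv2.INTER_CUBIC))
"
```

```text
t 21.65 p [ 546.2 -181.4  201.4] yaw 90.04 z [ 7.e-04  1.e-04 -1.e+00] F [-0.1 -0.  -0.1] T [ 0.05 -0.18  0.01] w 0.5 j [-0.32  0.29  1.76  0.    1.1  -1.89]
```

View pics/s13.png

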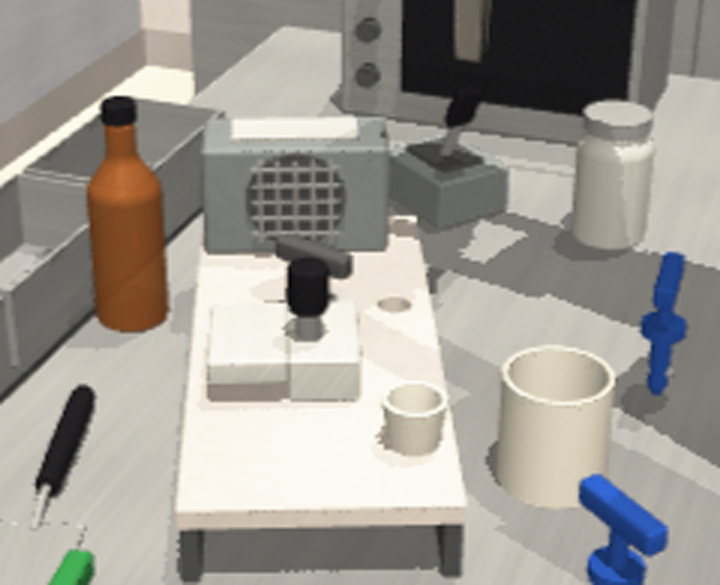

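View pics/t13.png

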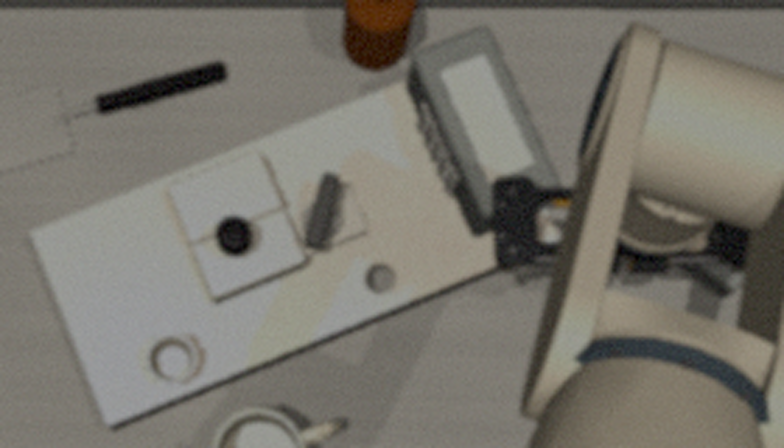

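Emit:
{"name": "jog_arm", "arguments": {"rotation": [[0,0,-8],[0,0,-8],[0,0,-8],[0,0,-8],[0,0,-7],[0,0,0],[0,0,0],[0,0,0]], "translation": [[0,-19,0],[0,-19,0],[0,-19,0],[0,-19,0],[0,-19,0],[0,0,0],[0,0,0],[0,0,0]], "grip": [255,255,255,255,255,255,255,255]}}

```text
time: 22.55
position: [0.5463, -0.2745, 0.2006]
tcp_rot: [0.901, 0.433, -0.0, -0.0]
ft_force: [0.9, 0.9, 0.1]
width: 0.0007
```

```bash
python3 -c "
from m import *
st()
t=load('top11');P=cloud(t)
u,v=[int(x) for x in proj(t,(.60,.0285,.122))]; print('bar z',np.median(P[v-2:v+3,u-1:u+2,2]),P[v,u])
c=snap('side','side12')['color'][:,:,::-1]; cv2.imwrite('pics/s14.png',cv2.resize(c[150:345,200:440],None,fx=3,fy=3,interpolation=cv2.INTER_CUBIC))
"
```

```text
t 22.55 p [ 546.3 -274.5  200.6] yaw 51.34 z [-3.e-04  5.e-04 -1.e+00] F [0.9 0.9 0.1] T [-0.01 -0.18 -0.06] w 0.7 j [-0.47  0.35  1.68  0.    1.12 -1.36]
bar z 0.12158166611128096 [0.60148154 0.02861084 0.12158167]
```

View pics/s14.png

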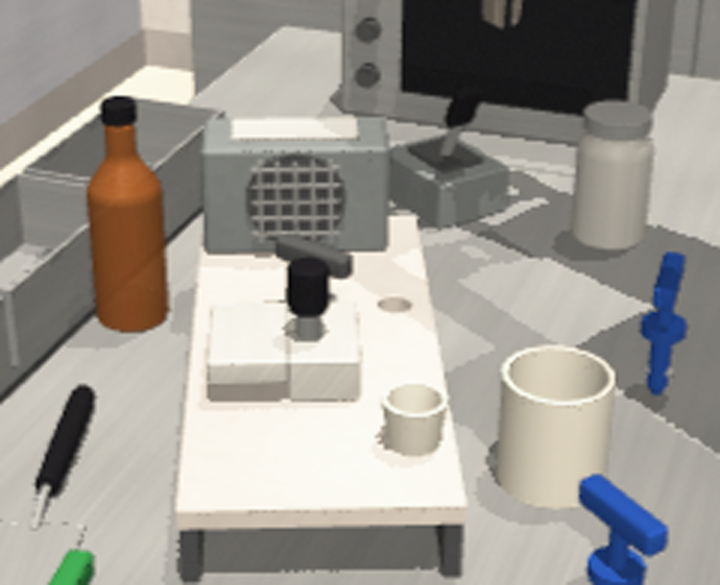

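The pin's bar top is at z 0.1216 by depth, so the collar is on the nose. I'll lower beside the toggle.

Emit:
{"name": "jog_arm", "arguments": {"rotation": [[0,0,0],[0,0,0],[0,0,0],[0,0,0],[0,0,0]], "translation": [[0,0,-25],[0,0,-35],[0,0,-25],[0,0,-11],[0,0,0]], "grip": [255,255,255,255,255]}}

```text
time: 23.1
position: [0.5455, -0.2748, 0.1034]
tcp_rot: [0.902, 0.432, -0.001, -0.001]
ft_force: [-0.3, -0.5, 0.2]
width: 0.0007
```

```bash
python3 -c "
from m import *
st()
c=snap('side','side13')['color'][:,:,::-1]; cv2.imwrite('pics/s15.png',cv2.resize(c[140:240,300:430],None,fx=6,fy=6,interpolation=cv2.INTER_CUBIC))
"
```

```text
t 23.1 p [ 545.5 -274.8  103.4] yaw 51.22 z [-0.0023  0.0013 -1.    ] F [-0.3 -0.5  0.2] T [-0.02 -0.12  0.05] w 0.7 j [-0.47  0.46  1.75  0.    0.94 -1.36]
```

View pics/s15.png

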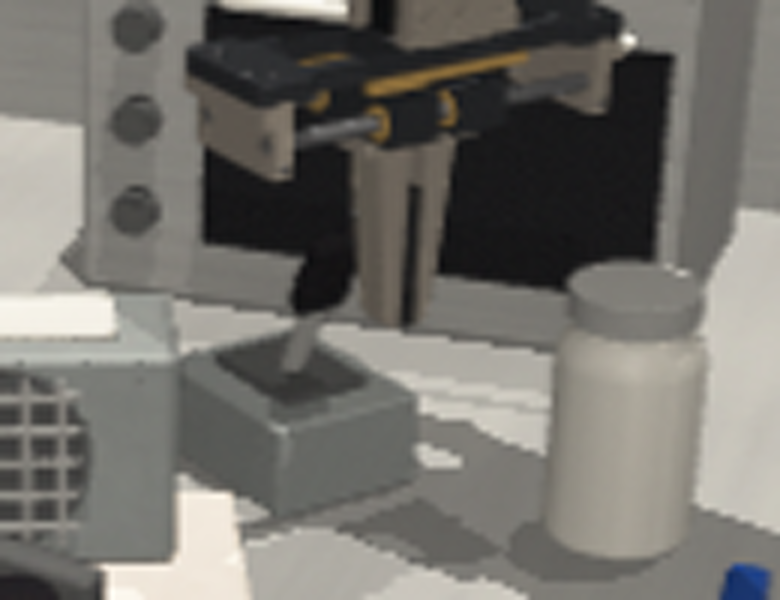

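Emit:
{"name": "jog_arm", "arguments": {"rotation": [[0,0,0],[0,0,0],[0,0,0],[0,0,0],[0,0,0],[0,0,0],[0,0,0],[0,0,0],[0,0,0],[0,0,0]], "translation": [[6.2,-5,0],[6.2,-5,0],[6.2,-5,0],[6.2,-5,0],[6.2,-5,0],[6.2,-5,0],[6.2,-5,0],[6.2,-5,0],[6.2,-5,0],[3,-2.4,0]], "grip": [255,255,255,255,255,255,255,255,255,255]}}

```text
time: 24.15
position: [0.6059, -0.324, 0.1045]
tcp_rot: [0.902, 0.432, 0.0, 0.0]
ft_force: [0.1, -0.2, 0.5]
width: 0.0005
```

```bash
python3 -c "
from m import *
st()
c=snap('side','side14')['color'][:,:,::-1]; cv2.imwrite('pics/s16.png',cv2.resize(c[140:240,300:430],None,fx=6,fy=6,interpolation=cv2.INTER_CUBIC))
"
```

```text
t 24.15 p [ 605.9 -324.   104.5] yaw 51.14 z [ 7.e-04 -4.e-04 -1.e+00] F [ 0.1 -0.2  0.5] T [-0.04 -0.17  0.06] w 0.5 j [-0.49  0.56  1.58 -0.    1.01 -1.39]
```

View pics/s16.png

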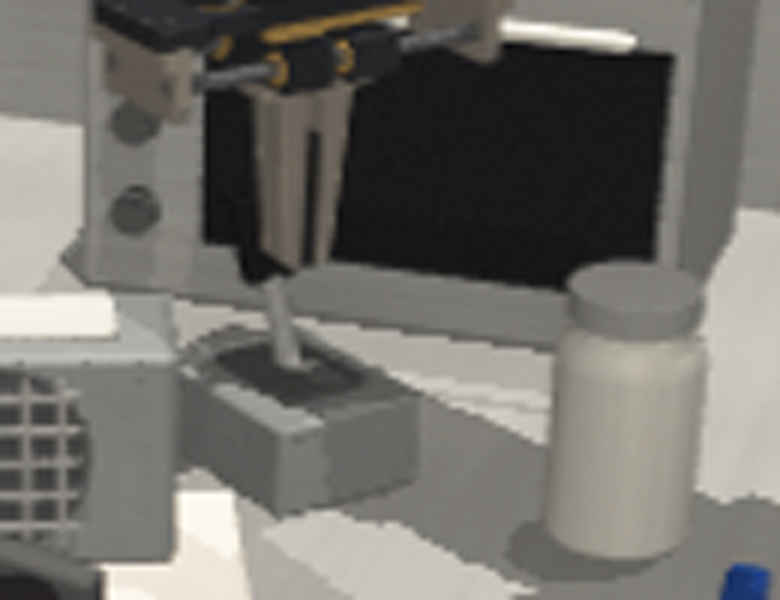

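The lever now leans the other way. I'll retract, rise and look from clear of everything.

Emit:
{"name": "jog_arm", "arguments": {"rotation": [[0,0,0],[0,0,0],[0,0,0],[0,0,0],[0,0,0],[0,0,0],[0,0,0],[0,0,0]], "translation": [[-12,9.6,0],[-16,12.8,0],[-16,12.8,0],[-12,9.6,5],[0,0,30],[0,0,35],[0,0,30],[0,0,0]], "grip": [255,255,255,255,255,255,255,255]}}

```text
time: 25.0
position: [0.5512, -0.2795, 0.2093]
tcp_rot: [0.902, 0.432, 0.002, 0.003]
ft_force: [0.6, -0.3, 0.2]
width: 0.0005
```

Emit:
{"name": "jog_arm", "arguments": {"rotation": [[0,0,0],[0,0,0],[0,0,0],[0,0,0],[0,0,0],[0,0,0],[0,0,0],[0,0,0]], "translation": [[-30,-15,0],[-30,-20,0],[-35,-25,0],[-35,-25,0],[-35,-30,0],[-20,-30,0],[0,0,0],[0,0,0]], "grip": [255,255,255,255,255,255,255,255]}}

```text
time: 25.8
position: [0.3634, -0.4235, 0.2039]
tcp_rot: [0.902, 0.431, 0.0, -0.001]
ft_force: [-0.4, 0.9, -0.0]
width: 0.0007
```

```bash
python3 -c "
from m import *
np.set_printoptions(precision=4,suppress=True)
st()
c=snap('side','side15'); cv2.imwrite('pics/s17.png',cv2.resize(c['color'][150:345,200:440,::-1],None,fx=3,fy=3,interpolation=cv2.INTER_CUBIC))
t=snap('top','top15');P=cloud(t);Q=cloud(c)
u,v=[int(x) for x in proj(t,(.60,.0285,.122))]; print('bar z',np.median(P[v-2:v+3,u-1:u+2,2]))
for C in(P,Q):
    sel=(C[...,2]>.085)&(C[...,2]<.15)&(np.hypot(C[...,0]-.605,C[...,1]+.323)<.075); p=C[sel];print('toggle',len(p),p.mean(0) if len(p) else 0)
"
```

```text
t 25.8 p [ 363.4 -423.5  203.9] yaw 51.03 z [-0.0004  0.0009 -1.    ] F [-0.4  0.9 -0. ] T [-0.05 -0.1  -0.01] w 0.7 j [-0.86  0.26  1.79  0.    1.09 -1.76]
bar z 0.12019703425486172
toggle 192 [ 0.6276 -0.3419  0.1132]
toggle 149 [ 0.6253 -0.3339  0.106 ]
```

View pics/s17.png

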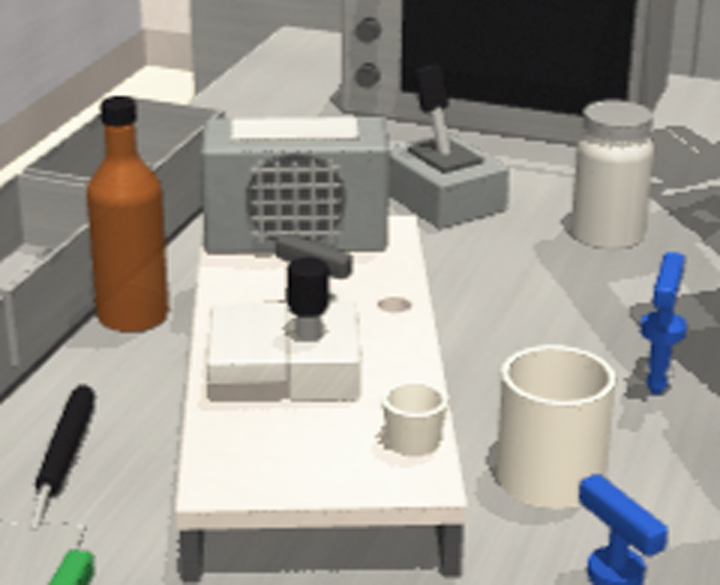

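View pics/top15.png

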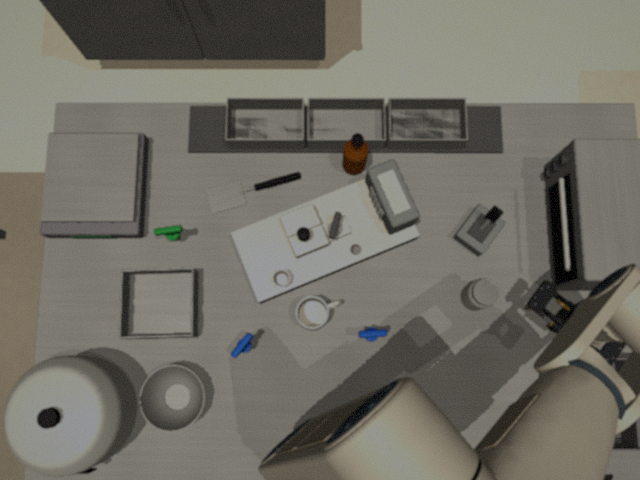

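The toggle at (490,215) in the top view is flipped. The pin stands in the nose at (336,225), and the bystanders haven't moved. I'll hand in the job.

```bash
python3 -c "
from h import *
print(finish_job())"
```

```text
the job is handed in; nothing more can be done
None
```

I did the job in the order asked and handed it in at about 26 s on the robot's clock. No verdict was reported.

**What I did:**
1. I pulled the pin straight up out of its boss and stood it in the rest hole.
2. I slid the carriage about 83 mm by its grip towards the cutting head.
3. I pushed the pin down through the nose and the work hole, then flipped the toggle with closed fingers.

**What the last checks showed:**
- **Pin:** It seated at the expected height, with the push rising to about 14 N at the stop. By depth, the top of its bar stood at 120 to 122 mm, where 122 mm is expected. I took it as snapped in from that height alone. I never clearly felt the balls snap, and I made no pull test.
- **Toggle:** It stays leaning to its other side in both camera views.
- **Everything else:** The jar, cup, mug, bottle, turner, pan and the blue and green look-alikes appear unmoved. The arm was clear of everything.

**What disagreed:** Before I inserted the pin, the top view put the nose hole about 2 to 3 mm past the work hole. The arm's own position reading put it within about 0.2 mm. I left the carriage where it was. The pin went in without resistance from either hole. I did not measure the carriage position again afterwards.

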